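Fetch the hemmed-in graphite mould from the bench rack to the burner

TASK

The low graphite mould at the back of the wooden bench rack is wanted at the burner, but the jar, the tin and the bottle stand round it and hem it in. First clear all three out of the rack and stand them upright on the steel tray, leaving the mould where it is; then set the mould flat, bowl upward, in the round rimmed holder in front of the burner. Finally put the jar, the tin and the bottle back upright in the rack, each where it stood at the start, setting everything down rather than dropping it, and leave the bauble, the paddle and the carton on the bench alone.

Things in the scene. Friction and masses are not known exactly. Their poses are not given: they have to be found in the camera images.
- mould: Low round graphite shaping mould, dark grey, 52 mm diameter, 40 mm high, with a bowl (41 mm wide, 20 mm deep) hollowed in its top; 0.10-0.18 kg. Origin: centre of its underside, z up. At the start it stands on the rack's floor at the middle of the back (rack x +30, y 0 mm), its rim about 5 mm from each of the three containers round it, so that fingers cannot get in until they are gone.
- jar: Round jar of milky translucent plastic with a wide flat steel lid: 58 mm diameter up to 76 mm, narrowing to a lid 54 mm in diameter from 83 to 101 mm; 0.15-0.3 kg. Origin: centre of its underside, z up. It starts at one of the three places round the mould, tin and bottle at the two others (which is where is drawn afresh): rack x +30, y +60 mm; rack x +30, y -60 mm; rack x -30, y 0 mm (in front of the mould), each within about 2 mm.
- tin: Square can of bare metal, 56 x 56 mm (57.5 mm at two thin decorative seams that fingers do not feel), flat sides from the bottom up to 90 mm, with a black screw cap 28 mm in diameter on top, up to 108 mm; 0.2-0.4 kg. Origin: centre of its underside, z up, x and y square to its sides. At the start its sides are square to the rack within about 0.1 rad.
- bottle: Round brown glass bottle: body 58 mm in diameter up to 76 mm, a shoulder to 89 mm, short neck, black cap 32 mm in diameter from 95 to 113 mm; 0.17-0.33 kg. Origin: centre of its underside, z up.
- rack: Fixed open wooden bench rack, 156 mm (its x) by 216 mm (its y) outside, floor 8 mm thick, walls 8 mm thick; back wall (at its +x side) 35 mm high, the other three 28 mm high; the containers stand about 11 mm clear of its walls. Origin: centre of its underside; +x points from its open front to the back wall, y along its length, z up. Yaw up to 0.2 rad.
- tray: Fixed side area: shallow pressed-steel tray, 190 mm (its x) by 210 mm (its y) outside, walls 3 mm, rim 11 mm high, floor 3 mm thick and empty at the start. Room for the three containers about 100 mm apart. Origin: centre of its underside, z up. Yaw up to 0.15 rad.
- holder (a point): Centre of the inner floor of the mould holder: a fixed round steel dish, 80 mm inside and 86 mm outside diameter, floor 6 mm above the bench, rim 13 mm above the bench (7 mm above its floor). A bench burner on the same base strip stands 155 mm from it towards +x of this point (base 80 mm in diameter, valve knobs to 37 mm either side, barrel rising away to about 140 mm above the bench). Site x points from the holder to the burner, z up. Yaw up to 0.15 rad.
- bauble: Bystander: silvered glass ball ornament, 66 mm, fast in a cork ring of 64 mm, 84 mm high in all. Origin: centre of the underside. Not to be disturbed.
- paddle: Bystander: graphite paddle lying on the bench, blade 85 x 50 x 10 mm, wooden handle 110 mm long, 238 mm long in all along its x (blade towards +x). Origin at the ferrule, 118 mm from the blade's end, on the bench. Not to be disturbed.
- carton: Bystander: closed cardboard carton 60 x 60 mm, 65 mm high. Origin: centre of the underside. Not to be disturbed.

How it is judged:
On the way, in this order (a step that is already met when the one before it is completed fails the run):
1. the jar, the tin and the bottle all stand upright on the steel tray, let go and at rest, with the mould still at its place in the rack (x of jar in the frame of tray between -0.08 and 0.08 m and y of jar in the frame of tray between -0.09 and 0.09 m and z of jar in the frame of tray between -0.002 and 0.009 m and angle between each of jar, tin, bottle's own z axis and vertical below 0.1 rad and contact force between the fingers and jar below 0.1 N and linear speed of each of jar, tin, bottle below 0.02 m/s and angular speed of each of jar, tin, bottle below 0.2 rad/s and x of tin in the frame of tray between -0.08 and 0.08 m and y of tin in the frame of tray between -0.09 and 0.09 m and z of tin in the frame of tray between -0.002 and 0.009 m and contact force between the fingers and tin below 0.1 N and x of bottle in the frame of tray between -0.08 and 0.08 m and y of bottle in the frame of tray between -0.09 and 0.09 m and z of bottle in the frame of tray between -0.002 and 0.009 m and contact force between the fingers and bottle below 0.1 N and distance of mould from where it was at the start of the episode below 0.02 m), for 0.2 s.
2. the mould sits flat in the holder while the three containers are still on the tray (horizontal distance between mould and holder below 0.015 m and z of mould in the frame of holder between -0.004 and 0.005 m and angle between mould's own z axis and vertical below 0.09 rad and linear speed of mould below 0.02 m/s and angular speed of mould below 0.2 rad/s and x of jar in the frame of tray between -0.08 and 0.08 m and y of jar in the frame of tray between -0.09 and 0.09 m and z of jar in the frame of tray between -0.002 and 0.009 m and angle between each of jar, tin, bottle's own z axis and vertical below 0.1 rad and x of tin in the frame of tray between -0.08 and 0.08 m and y of tin in the frame of tray between -0.09 and 0.09 m and z of tin in the frame of tray between -0.002 and 0.009 m and x of bottle in the frame of tray between -0.08 and 0.08 m and y of bottle in the frame of tray between -0.09 and 0.09 m and z of bottle in the frame of tray between -0.002 and 0.009 m), for 0.2 s.
At the end, for the whole second after the job is handed in: The mould rests flat and bowl up on the holder's floor, within 15 mm of its centre; the jar, the tin and the bottle each stand upright (within 0.1 rad) in the rack within 15 mm of where they stood at the start; all let go and at rest (horizontal distance between mould and holder below 0.015 m and z of mould in the frame of holder between -0.004 and 0.005 m and angle between mould's own z axis and vertical below 0.09 rad and linear speed of each of mould, jar, tin, bottle below 0.02 m/s and angular speed of each of mould, jar, tin, bottle below 0.2 rad/s and distance of each of jar, tin, bottle from where it was at the start of the episode below 0.015 m and angle between each of jar, tin, bottle's own z axis and vertical below 0.1 rad); the robot touches nothing.
It fails at once if the bauble, the paddle or the carton is moved more than 20 mm (distance of any of bauble, paddle, carton from where it was at the start of the episode above 0.02 m).
It fails at once if the jar, the tin, the bottle or the mould is tipped beyond 0.6 rad (angle between any of jar, tin, bottle, mould's own z axis and vertical above 0.6 rad).
It fails at once if the jar, the tin, the bottle or the mould is dropped: it moves faster than 0.6 m/s with no finger on it (a fall of about 18 mm) ((contact force between the fingers and jar below 0.01 N and linear speed of jar above 0.6 m/s) or (contact force between the fingers and tin below 0.01 N and linear speed of tin above 0.6 m/s) or (contact force between the fingers and bottle below 0.01 N and linear speed of bottle above 0.6 m/s) or (contact force between the fingers and mould below 0.01 N and linear speed of mould above 0.6 m/s)).
It also fails if it takes over 152 s, if anything falls off the work surface, if the arm or the gripper's body presses on something with over 40 N, if the wrist force passes 120 N, or if a joint passes its speed limit or range.

ROBOT

A 6-joint arm with a two-finger parallel gripper is mounted at the origin on the work surface. World frame = base frame: x ahead of the robot, y to its left, z up, the work surface at z = 0. Lengths are in m, angles in rad, forces in N, time in s.
With the tool pointing down it reaches from about 0.3 to 0.875 m from the base axis. Payload 6.4 kg.
Tool frame: the origin (TCP) lies midway between the tips of the shut fingers; the grasp point (between the pads) lies 19 mm behind it; x points along the fingers, y is the direction in which the jaws open and shut, and the axes are right-handed (so a half turn about x gives the same grasp; the last joint's range is limited). The gripper opens to 85 mm and grips with 20 to 120 N. Pads are 22 mm wide; open, the fingers measure 114 mm over their backs; the gripper's body (76 mm by 85 mm) begins 54 mm behind the grasp point. The pads swing forward as they close: fully open they stand 13 mm farther back than shut.
Start: joints at [1.143, 0.181, 1.607, -0, 1.354, -0.206], TCP at [0.126, 0.561, 0.231] pointing down, gripper open.
Joint ranges: [-2.99, 2.99], [-0.89, 2.07], [0.3, 2.58], [-1.14, 4.28], [0, 2.63], [-3.12, 3.12]. Speed limits (rad/s): [2.57, 2.57, 3.01, 3.14, 3.14, 3.14].

INTERFACE

Orientations are given as a unit quaternion [w, x, y, z].
In Python, from bench import ctrl gives the robot as it stands.
- The arm moves only by the tool servo_tool, never from a script. Its argument "targets" is a list of rows, each a list of 7 numbers: the turn, a rotation vector about the tool's x, y, z in rad, then the shift along the tool's x, y, z in mm, then the opening, from -1 (shut) to 1 (fully open). A call has exactly 8 rows; each row is the pose to reach, as a shift and turn from the pose measured when the call began, along the tool's axes at that moment; what a row does not reach only later rows make up. A row lasts 1/8 s, in which the tool goes at most 62.5 mm and 10.7 degrees, less where a joint would pass 70% of its speed; a pose out of reach is approached as far as the arm can. A call with a gripper value outside its range is refused whole. The fingers move at their own pace and stop on an object; the grip force is fixed at half the most. Time passes only in rows, so rows that repeat a pose let the fingers close, or fill a call up. It gives the time, the measured TCP pose, the force and the opening at its end, in the units of the state.
- ctrl.get_obs(): the state, without advancing time (a new reading comes with each control period).
- ctrl.camera(name): name is "scene" or "top" or "wrist"; returns a dict with "pixels" (384x512x3 uint8, blue, green, red), "intrinsics" (3x3 intrinsics, pixels), "D" ([k1, k2, p1, p2, k3] as OpenCV has them; the pictures are not rectified), "R" (3x3) and "t" (3): a world point X has camera coordinates R X + t; the wrist camera has in their place "tool_from_camera" (4x4, takes a point from camera to tool coordinates, whose origin is the TCP and whose axes are the tool frame's). Camera axes: x right, y down, z forward; pixel columns grow to the right and rows downward; lengths in m; the calibration is good to about 2 mm. A picture is of the moment at which its call begins: read the wrist's pose just before it. There is no depth.
- ctrl.hand_in(): hands the job in, once; it reports no verdict.
The state is a dict: "time_s": time; "q": joint angles; "dq": joint speeds; "joint_efforts": joint torques, N m; "eef_pos": TCP position; "eef_rot": TCP orientation; "wrist_force": force on the tool from outside, world axes, zero at the start; "torque": the same for the moment, N m; "opening": opening from 0.0 (shut) to 1.0 (fully open).
Only numpy, scipy, OpenCV 4.12 (cv2) and the standard library are available. Lean on these libraries where they do the work, as an engineer would, in place of code of your own. Each camera call takes 0.05 s, during which the arm holds its last target.

## Working session

There is one attempt and no reset: what is moved stays moved. The work goes in short steps, Python scripts to look and compute and a tool call to move; the robot and the scene stay as the last step left them, time stands still between calls to the robot, and variables do not carry over. Pictures are saved under pics/ and viewed, and the job is handed in when it is done.

Besides the shell and the picture viewer there is one more tool, called after "Call:" by a JSON object that holds its "fn" and its "kwargs", one argument or row to a line. servo_tool: Moves the arm, as the interface text tells. Its arguments: {"type":"object","properties":{"targets":{"type":"array","items":{"type":"array","items":{"type":"number"}}}},"required":["targets"]}

```bash
ls; mkdir -p pics; python3 - <<'E'
from bench import ctrl
import cv2,numpy as np
o=ctrl.get_obs();print(o)
for n in("scene","top","wrist"):
    c=ctrl.camera(n);cv2.imwrite(f"pics/{n}0.png",c["pixels"])
    print(n,{k:np.round(v,4).tolist() for k,v in c.items() if k!="pixels"})
    np.savez(f"cal_{n}.npz",**{k:v for k,v in c.items()})
E
```

```text
pics
{'time_s': 0.0, 'q': array([ 1.14268034e+00,  1.81541139e-01,  1.60801263e+00, -2.51957201e-05,
        1.35379153e+00, -2.06279996e-01]), 'dq': array([-0.0010692 , -0.00094099, -0.00035635,  0.00221582, -0.00110904,
        0.00064035]), 'joint_efforts': array([ 2.06272394e-03, -4.44872618e+01, -3.51338160e+01, -1.16607239e-04,
        8.94107478e-03, -3.40337533e-05]), 'eef_pos': array([0.12625666, 0.5603995 , 0.23038186]), 'eef_rot': array([ 0.70257647,  0.07767675,  0.7029465 , -0.07885966]), 'wrist_force': array([-0.54892851,  0.79609731, -0.05032641]), 'torque': array([ 0.0040135 , -0.00436793,  0.05892412]), 'opening': 0.9990150021888021}
scene {'intrinsics': [[451.2443, 0.0, 251.1271], [0.0, 451.2443, 185.2019], [0.0, 0.0, 1.0]], 'D': [0.0275, 0.0, 0.0, 0.0, 0.0], 'R': [[0.4377, 0.8991, 0.0069], [0.4938, -0.234, -0.8375], [-0.7514, 0.37, -0.5463]], 't': [-0.2835, -0.2499, 1.6341]}
top {'intrinsics': [[398.5693, 0.0, 262.5169], [0.0, 398.5693, 192.1034], [0.0, 0.0, 1.0]], 'D': [0.0451, 0.0, 0.0, 0.0, 0.0], 'R': [[-0.006, -0.9995, 0.03], [-0.9859, 0.0009, -0.1675], [0.1674, -0.0305, -0.9854]], 't': [0.0184, 0.5977, 1.1374]}
wrist {'intrinsics': [[300.2346, 0.0, 250.2485], [0.0, 300.2346, 194.9826], [0.0, 0.0, 1.0]], 'D': [0.0037, 0.0, 0.0, 0.0, 0.0], 'tool_from_camera': [[0.0006, -0.3209, 0.9471, -0.1425], [1.0, 0.0012, -0.0002, 0.0006], [-0.0011, 0.9471, 0.3209, -0.083], [0.0, 0.0, 0.0, 1.0]]}
```

View pics/scene0.png

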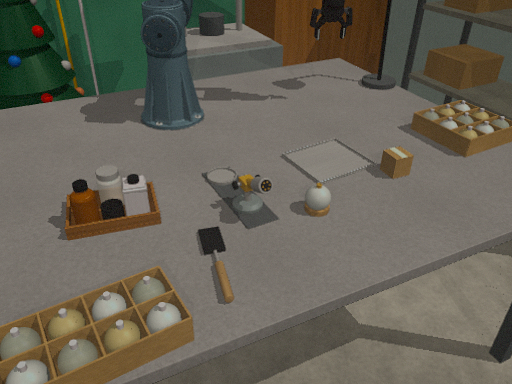

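View pics/top0.png

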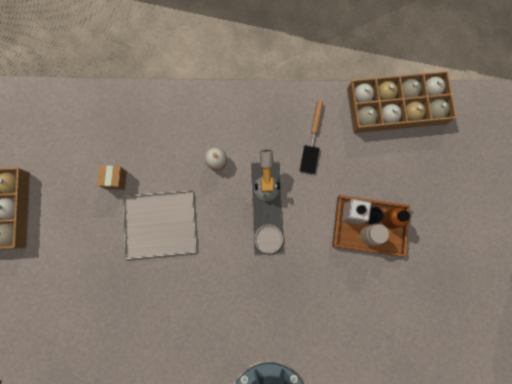

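View pics/wrist0.png

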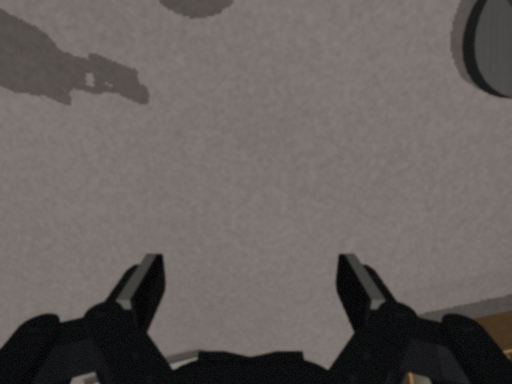

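The scene shows the rack at (112,210), with the bottle on its left, the jar in front and the tin on the right. The top view puts the rack near (371,226), tray (160,225), holder (269,239), burner (267,188). I'll enlarge crops to measure.

```bash
python3 - <<'E'
import cv2,numpy as np
t=cv2.imread("pics/top0.png");s=cv2.imread("pics/scene0.png")
def crop(im,x0,y0,w,h,k,n):
    c=cv2.resize(im[y0:y0+h,x0:x0+w],None,fx=k,fy=k,interpolation=cv2.INTER_CUBIC)
    c=cv2.convertScaleAbs(c,alpha=1.4,beta=10)
    for i in range(0,w,10):
        cv2.line(c,(i*k,0),(i*k,6 if i%50 else 14),(0,255,255),1); cv2.putText(c,str(x0+i),(i*k,24),0,.35,(0,255,255),1)
    for i in range(0,h,10):
        cv2.line(c,(0,i*k),(6,i*k),(0,255,255),1); cv2.putText(c,str(y0+i),(8,i*k+4),0,.35,(0,255,255),1)
    cv2.imwrite(f"pics/{n}.png",c)
crop(t,326,190,90,72,8,"rackT"); crop(t,95,150,110,114,5,"trayT"); crop(t,240,145,60,115,5,"holdT"); crop(s,56,160,110,80,7,"rackS")
E
```

```text
(no output)
```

View pics/rackT.png

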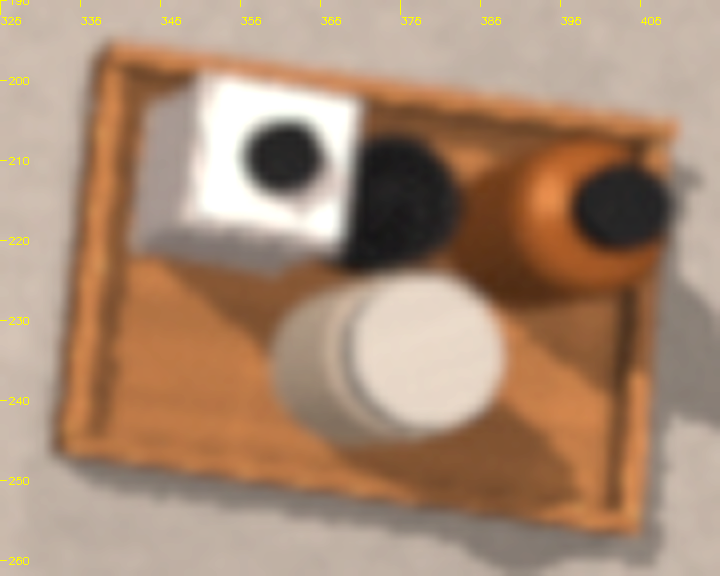

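View pics/trayT.png

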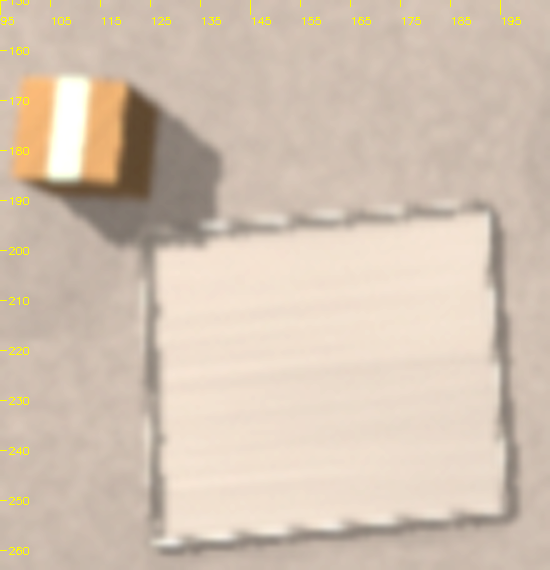

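View pics/holdT.png

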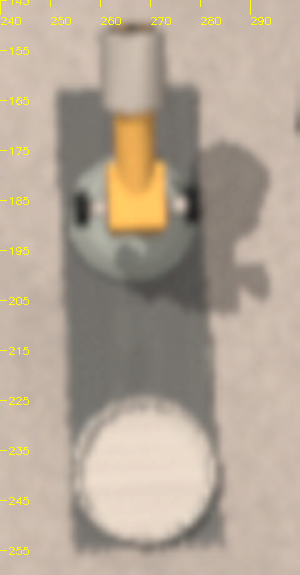

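View pics/rackS.png

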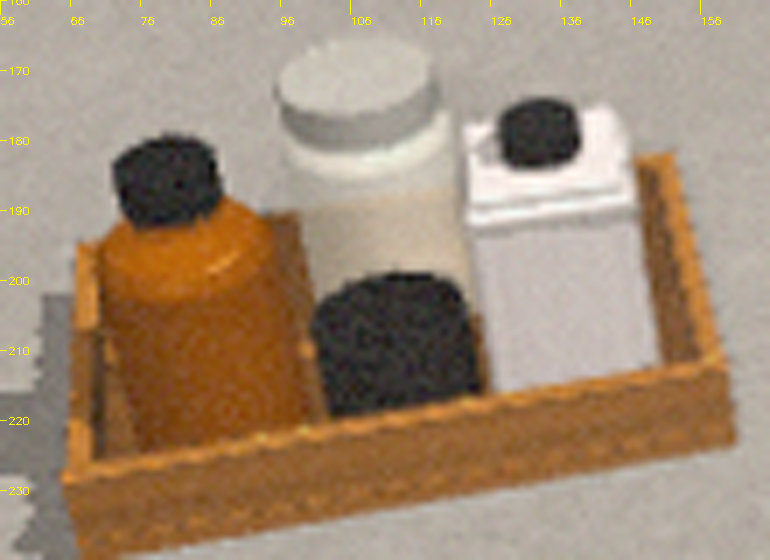

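```bash
cat > h.py <<'E'
import numpy as np,cv2
from scipy.spatial.transform import Rotation as Ro
def ray_plane(cal,px,z,R=None,t=None):
    R=cal["R"] if R is None else R; t=cal["t"] if t is None else t
    px=np.array(px,float).reshape(-1,1,2)
    n=cv2.undistortPoints(px,cal["intrinsics"],cal["D"])[:,0]
    d=np.c_[n,np.ones(len(n))]@R; o=-R.T@t
    s=(z-o[2])/d[:,2]
    return o+d*s[:,None]
def cr(x0,y0,k,pts): return (np.array(pts,float)+.5)/k-.5+[x0,y0]
E
python3 - <<'E'
from h import *
T=np.load("cal_top.npz");S=np.load("cal_scene.npz")
np.set_printoptions(precision=4,suppress=True)
for n,p,z,s in(("tin",(284,157),.116,(540,116)),("bottle",(622,207),.121,(165,155)),("jar",(428,355),.109,(357,72))):
    print(n,ray_plane(T,cr(326,190,8,[p]),z)[0],ray_plane(S,cr(56,160,7,[s]),z)[0])
b=ray_plane(T,cr(326,190,8,[(106,45),(676,125)]),.035);f=ray_plane(T,cr(326,190,8,[(57,455),(640,532)]),.028)
print(b,f)
d=[np.arctan2(*(p[0]-p[1])[[1,0]])-np.pi/2 for p in(b,f)];print("rack yaw",d,"c",(b.mean(0)+f.mean(0))/2)
tt=ray_plane(T,cr(326,190,8,[(203,75),(360,97),(345,258),(185,225)]),.098);print("tintop",tt)
tr=ray_plane(T,cr(95,150,5,[(147,237),(490,205),(515,518),(155,548)]),.011);print("tray",tr,tr.mean(0))
print("trayyaw",[np.arctan2(*(a-b)[[1,0]])-np.pi/2 for a,b in((tr[0],tr[1]),(tr[3],tr[2]))])
print("holder",ray_plane(T,cr(240,145,5,[(147,470)]),.013))
E
```

```text
tin [ 0.5377 -0.2578  0.116 ] [ 0.5366 -0.259   0.116 ]
bottle [ 0.5194 -0.3734  0.121 ] [ 0.5167 -0.3765  0.121 ]
jar [ 0.469  -0.3067  0.109 ] [ 0.4691 -0.3077  0.109 ]
[[ 0.5907 -0.2151  0.035 ]
 [ 0.5599 -0.4292  0.035 ]] [[ 0.4373 -0.1923  0.028 ]
 [ 0.4087 -0.4078  0.028 ]]
rack yaw [np.float64(-0.14272014750560125), np.float64(-0.13217919596213523)] c [ 0.4991 -0.3111  0.0315]
tintop [[ 0.5696 -0.2352  0.098 ]
 [ 0.5615 -0.2912  0.098 ]
 [ 0.5039 -0.2828  0.098 ]
 [ 0.5157 -0.2265  0.098 ]]
tray [[0.5898 0.4344 0.011 ]
 [0.6093 0.2292 0.011 ]
 [0.4199 0.2098 0.011 ]
 [0.4044 0.4197 0.011 ]] [0.5058 0.3233 0.011 ]
trayyaw [np.float64(0.09476431873283775), np.float64(0.07395587744467802)]
holder [[ 0.4619 -0.0035  0.013 ]]
```

```bash
cat >> h.py <<'E'
def obs():
    from bench import ctrl
    o=ctrl.get_obs(); q=o["eef_rot"]; return o,np.array(o["eef_pos"]),Ro.from_quat([q[1],q[2],q[3],q[0]])
def plan(wps):
    """wps (x,y,z,jawyaw). prints tool-axis rows from the present pose"""
    o,p,R=obs(); yv=R.as_matrix()[:,1]
    cur=np.arctan2(yv[1],yv[0])
    print("t",round(o["time_s"],2),"p",p.round(4),"jaw",round(cur,3),"q6",round(o["q"][5],2),"open",round(o["opening"],3),"F",np.round(o["wrist_force"],1))
    for x,y,z,w in wps:
        w0=cur+(w-cur+np.pi/2)%np.pi-np.pi/2
        Y=np.array([np.cos(w0),np.sin(w0),0]);X=np.array([0,0,-1.]);M=np.c_[X,Y,np.cross(X,Y)]
        print((R.inv()*Ro.from_matrix(M)).as_rotvec().round(3).tolist(),(R.inv().apply(np.array([x,y,z])-p)*1e3).round(1).tolist())
E
python3 - <<'E'
from h import *
w=-.14
plan([(.42,.15,.3,w),(.519,-.3745,.29,w)])
E
```

```text
t 0.15 p [0.1263 0.5605 0.2306] jaw 1.349 q6 -0.21 open 1.005 F [ 0.2  0.1 -0.1]
[1.489, 0.001, 0.001] [-69.1, -336.0, 376.8]
[1.489, 0.001, 0.001] [-58.5, -825.8, 588.8]
```

Call:
{"fn": "servo_tool", "kwargs": {
  "targets": [
    [0.18, 0, 0, -9, -42, 47, 1],
    [0.36, 0, 0, -18, -84, 94, 1],
    [0.54, 0, 0, -27, -126, 141, 1],
    [0.72, 0, 0, -36, -168, 188, 1],
    [0.9, 0, 0, -45, -210, 235, 1],
    [1.08, 0, 0, -54, -252, 282, 1],
    [1.26, 0, 0, -62, -294, 330, 1],
    [1.44, 0, 0, -69, -336, 377, 1]
  ]
}}

```text
time_s: 1.15
eef_pos: [0.4153, 0.1561, 0.2992]
eef_rot: [-0.475, -0.523, -0.475, 0.524]
wrist_force: [1.6, 0.4, 0.1]
opening: 1.0
```

```bash
python3 - <<'E'
from h import *
w=-.14
plan([(.519,-.3745,.29,w),(.519,-.3745,.2,w)])
E
```

```text
t 1.15 p [0.4153 0.1561 0.2992] jaw -0.097 q6 0.19 open 1.0 F [1.6 0.4 0.1]
[0.043, 0.001, -0.0] [9.7, 154.7, 518.0]
[0.043, 0.001, -0.0] [99.7, 154.6, 517.9]
```

Call:
{"fn": "servo_tool", "kwargs": {
  "targets": [
    [0.043, 0, 0, 1, 18, 60, 1],
    [0.043, 0, 0, 2, 35, 118, 1],
    [0.043, 0, 0, 3, 52, 176, 1],
    [0.043, 0, 0, 4, 69, 234, 1],
    [0.043, 0, 0, 6, 86, 292, 1],
    [0.043, 0, 0, 7, 104, 350, 1],
    [0.043, 0, 0, 8, 121, 408, 1],
    [0.043, 0, 0, 9, 138, 464, 1]
  ]
}}

```text
time_s: 2.15
eef_pos: [0.5076, -0.3212, 0.2903]
eef_rot: [-0.464, -0.534, -0.463, 0.534]
wrist_force: [1.2, 0.4, 0.3]
opening: 1.002
```

```bash
python3 - <<'E'
from h import *
w=-.14
plan([(.519,-.3745,.29,w),(.519,-.3745,.2,w)])
from bench import ctrl
c=ctrl.camera("wrist");cv2.imwrite("pics/w1.png",c["pixels"])
E
```

```text
t 2.15 p [ 0.5076 -0.3212  0.2903] jaw -0.141 q6 -0.62 open 1.002 F [1.2 0.4 0.3]
[-0.001, 0.001, -0.0] [0.3, 18.7, 51.2]
[-0.001, 0.001, -0.0] [90.3, 18.7, 51.1]
```

View pics/w1.png

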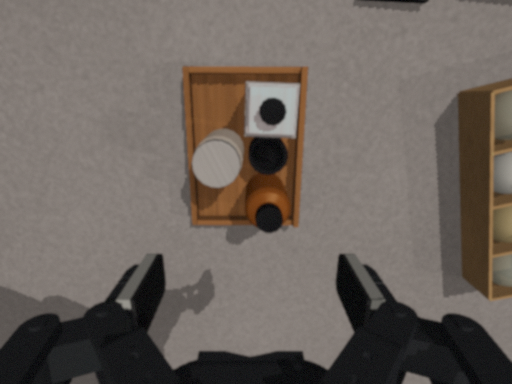

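The wrist view shows tin cap (272,112), mould (268,156), bottle cap (268,217), jar lid (215,161). Cross-checking.

```bash
cat >> h.py <<'E'
def wrist_world(px,z,pose=None):
    W=np.load("cal_wrist.npz"); o,p,R=obs() if pose is None else (0,)+pose
    M=W["tool_from_camera"]; Rwc=R.as_matrix()@M[:3,:3]; twc=R.apply(M[:3,3])+p
    return ray_plane(W,px,z,Rwc.T,-Rwc.T@twc)
E
python3 - <<'E'
from h import *
np.set_printoptions(precision=4,suppress=True)
for n,px,z in(("tin",(272,112),.116),("mould",(268,156),.048),("bottle",(268.5,216.5),.121),("jar",(214.5,163.5),.109)): print(n,wrist_world([px],z))
print(wrist_world([(184,68),(307,68),(299,227),(191,225)],.03))
im=cv2.imread("pics/w1.png")[60:240,175:315];cv2.imwrite("pics/w1c.png",cv2.resize(im,None,fx=3.3,fy=3.3,interpolation=cv2.INTER_CUBIC))
E
```

```text
tin [[ 0.539  -0.2675  0.116 ]]
mould [[ 0.5314 -0.326   0.048 ]]
bottle [[ 0.5213 -0.3788  0.121 ]]
jar [[ 0.4706 -0.313   0.109 ]]
[[ 0.443  -0.2061  0.03  ]
 [ 0.5931 -0.2277  0.03  ]
 [ 0.5639 -0.4409  0.03  ]
 [ 0.4078 -0.4151  0.03  ]]
```

View pics/w1c.png

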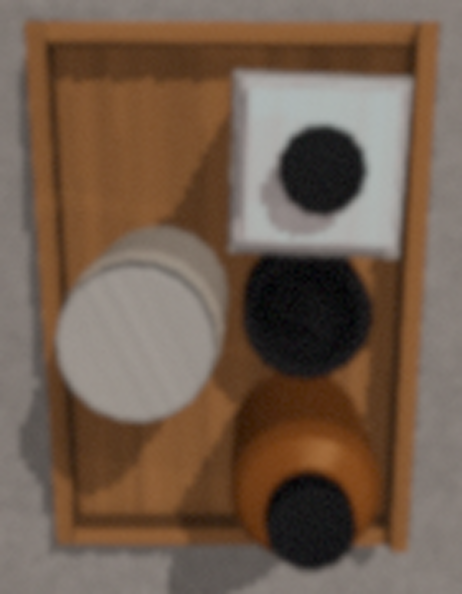

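```bash
python3 - <<'E'
from h import *
from bench import ctrl
np.set_printoptions(precision=4,suppress=True)
o,p,R=obs();print(o["time_s"],p,o["dq"])
c=ctrl.camera("wrist");cv2.imwrite("pics/w2.png",c["pixels"])
im=c["pixels"][60:240,175:315];cv2.imwrite("pics/w2c.png",cv2.resize(im,None,fx=3.3,fy=3.3,interpolation=cv2.INTER_CUBIC))
E
```

```text
2.2 [ 0.5075 -0.3279  0.289 ] [ 0.044  -0.0697  0.1075 -0.0007  0.0192  0.0889]
```

View pics/w2c.png

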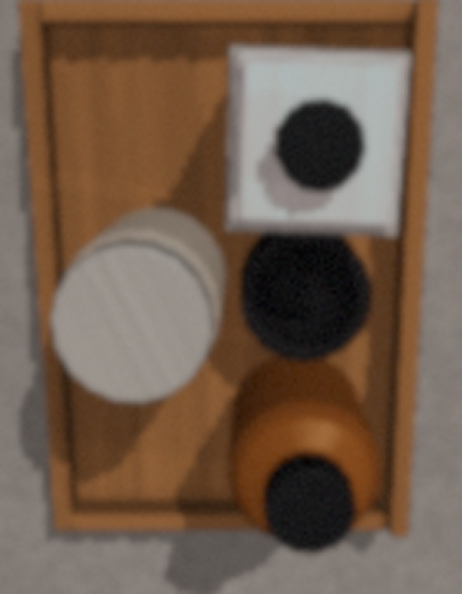

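The arm was still settling in the earlier frame. In the new crop: tin cap (319,145), mould (306,296), bottle cap (310,502), jar lid (133,322).

```bash
python3 - <<'E'
from h import *
np.set_printoptions(precision=4,suppress=True)
o,p,R=obs();print(p)
pose=(np.array([.5075,-.3279,.289]),R)
for n,q,z in(("tin",(319,145),.116),("mould",(306,296),.048),("bottle",(310,502),.121),("jar",(133,322),.109)): print(n,wrist_world(cr(175,60,3.3,[q]),z,pose))
plan([(.5195,-.3745,.14,-.14),(.5195,-.3745,.053,-.14)])
E
```

```text
[ 0.5071 -0.3244  0.2888]
tin [[ 0.5392 -0.2588  0.116 ]]
mould [[ 0.5315 -0.3167  0.048 ]]
bottle [[ 0.522  -0.3726  0.121 ]]
jar [[ 0.4722 -0.3058  0.109 ]]
t 2.25 p [ 0.5071 -0.3244  0.2888] jaw -0.145 q6 -0.62 open 0.997 F [-0.4  0.1 -0.2]
[-0.005, 0.001, 0.001] [148.9, 19.7, 47.6]
[-0.005, 0.001, 0.001] [235.9, 19.8, 47.5]
```

Call:
{"fn": "servo_tool", "kwargs": {
  "targets": [
    [-0.005, 0, 0, 20, 12, 30, 1],
    [-0.005, 0, 0, 50, 20, 47, 1],
    [-0.005, 0, 0, 90, 20, 47, 1],
    [-0.005, 0, 0, 130, 20, 47, 1],
    [-0.005, 0, 0, 160, 20, 47, 1],
    [-0.005, 0, 0, 170, 20, 47, 1],
    [-0.005, 0, 0, 170, 20, 47, 1],
    [-0.005, 0, 0, 170, 20, 47, 1]
  ]
}}

```text
time_s: 3.25
eef_pos: [0.5207, -0.3746, 0.1207]
eef_rot: [-0.465, -0.533, -0.463, 0.534]
wrist_force: [-0.2, -0.0, -0.0]
opening: 1.0
```

```bash
python3 - <<'E'
from h import *
plan([(.520,-.374,.053,-.14)])
E
```

```text
t 3.25 p [ 0.5207 -0.3746  0.1207] jaw -0.14 q6 -0.67 open 1.0 F [-0.2 -0.  -0. ]
[0.0, 0.003, -0.001] [67.7, -0.8, -0.7]
```

Call:
{"fn": "servo_tool", "kwargs": {
  "targets": [
    [0, 0.003, 0, 25, -1, -1, 1],
    [0, 0.003, 0, 50, -1, -1, 1],
    [0, 0.003, 0, 65, -1, -1, 1],
    [0, 0.003, 0, 68, -1, -1, 1],
    [0, 0.003, 0, 68, -1, -1, 1],
    [0, 0.003, 0, 68, -1, -1, -1],
    [0, 0.003, 0, 68, -1, -1, -1],
    [0, 0.003, 0, 68, -1, -1, -1]
  ]
}}

```text
time_s: 4.25
eef_pos: [0.5208, -0.3745, 0.0543]
eef_rot: [0.465, 0.534, 0.463, -0.533]
wrist_force: [0.0, 0.7, 5.2]
opening: 0.654
```

```bash
python3 - <<'E'
from h import *
plan([(.520,-.374,.053,-.14)])
E
```

```text
t 4.25 p [ 0.5208 -0.3745  0.0543] jaw -0.14 q6 -0.67 open 0.654 F [0.  0.7 5.2]
[0.0, 0.002, -0.003] [1.3, -0.8, -0.4]
```

Call:
{"fn": "servo_tool", "kwargs": {
  "targets": [
    [0, 0, 0, 0, 0, 0, -1],
    [0, 0, 0, -10, 0, 0, -1],
    [0, 0, 0, -40, 0, 0, -1],
    [0, 0, 0, -85, 0, 0, -1],
    [0, 0, 0, -130, 0, 0, -1],
    [0, 0, 0, -175, 0, 0, -1],
    [0, 0, 0, -215, 0, 0, -1],
    [0, 0, 0, -245, 0, 0, -1]
  ]
}}

```text
time_s: 5.25
eef_pos: [0.5201, -0.374, 0.3016]
eef_rot: [0.466, 0.534, 0.462, -0.533]
wrist_force: [0.5, -0.2, -2.1]
opening: 0.654
```

```bash
python3 - <<'E'
from h import *
plan([(.551,.382,.3,-.14)])
from bench import ctrl
c=ctrl.camera("scene");cv2.imwrite("pics/s1.png",c["pixels"])
E
```

```text
t 5.25 p [ 0.5201 -0.374   0.3016] jaw -0.14 q6 -0.67 open 0.654 F [ 0.5 -0.2 -2.1]
[0.0, 0.003, -0.004] [-0.6, -74.7, -752.9]
```

View pics/s1.png

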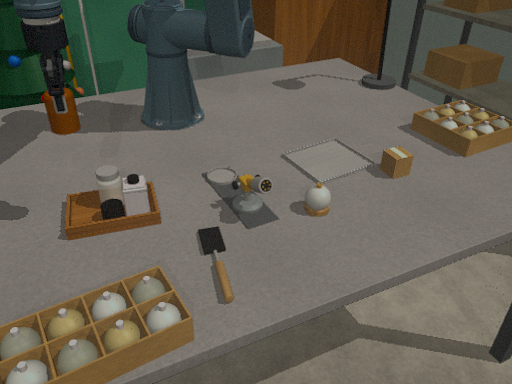

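The bottle hangs upright in the gripper at about (63,110), and the others are unmoved. Moving across to the tray.

Call:
{"fn": "servo_tool", "kwargs": {
  "targets": [
    [0, 0, 0, 0, -3, -30, -1],
    [0, 0, 0, 0, -8, -80, -1],
    [0, 0, 0, 0, -14, -138, -1],
    [0, 0, 0, 0, -20, -196, -1],
    [0, 0, 0, 0, -25, -254, -1],
    [0, 0, 0, 0, -31, -312, -1],
    [0, 0, 0, 0, -37, -370, -1],
    [0, 0, 0, 0, -43, -428, -1]
  ]
}}

```text
time_s: 6.3
eef_pos: [0.5374, 0.0566, 0.3023]
eef_rot: [0.467, 0.534, 0.46, -0.534]
wrist_force: [1.3, -0.7, -3.1]
opening: 0.656
```

```bash
python3 - <<'E'
from h import *
plan([(.551,.382,.3,-.14),(.551,.382,.2,-.14)])
E
```

```text
t 6.3 p [0.5374 0.0566 0.3023] jaw -0.14 q6 0.03 open 0.656 F [ 1.3 -0.7 -3.1]
[0.0, 0.006, -0.008] [-0.1, -31.9, -324.1]
[0.0, 0.006, -0.008] [99.9, -32.7, -324.8]
```

Call:
{"fn": "servo_tool", "kwargs": {
  "targets": [
    [0, 0.002, -0.002, 0, -6, -58, -1],
    [0, 0.003, -0.004, 0, -12, -116, -1],
    [0, 0.005, -0.006, 0, -17, -174, -1],
    [0, 0.006, -0.008, 0, -23, -232, -1],
    [0, 0.006, -0.008, 10, -29, -285, -1],
    [0, 0.006, -0.008, 40, -32, -318, -1],
    [0, 0.006, -0.008, 80, -33, -325, -1],
    [0, 0.006, -0.008, 110, -33, -325, -1]
  ]
}}

```text
time_s: 7.3
eef_pos: [0.5491, 0.3827, 0.1864]
eef_rot: [-0.464, -0.532, -0.465, 0.535]
wrist_force: [-0.3, -0.3, -3.5]
opening: 0.654
```

```bash
python3 - <<'E'
from h import *
plan([(.551,.382,.1,-.14),(.551,.382,.049,-.14)])
E
```

```text
t 7.3 p [0.5491 0.3827 0.1864] jaw -0.138 q6 0.57 open 0.654 F [-0.3 -0.3 -3.5]
[0.002, 0.003, 0.003] [86.4, 2.3, 0.2]
[0.002, 0.003, 0.003] [137.4, 2.4, 0.0]
```

Call:
{"fn": "servo_tool", "kwargs": {
  "targets": [
    [0, 0.003, 0.003, 30, 2, 0, -1],
    [0, 0.003, 0.003, 65, 2, 0, -1],
    [0, 0.003, 0.003, 95, 2, 0, -1],
    [0, 0.003, 0.003, 118, 2, 0, -1],
    [0, 0.003, 0.003, 128, 2, 0, -1],
    [0, 0.003, 0.003, 132, 2, 0, -1],
    [0, 0.003, 0.003, 134, 2, 0, -1],
    [0, 0.003, 0.003, 134, 2, 0, -1]
  ]
}}

```text
time_s: 8.3
eef_pos: [0.5511, 0.3824, 0.0533]
eef_rot: [0.464, 0.534, 0.464, -0.533]
wrist_force: [1.0, -0.4, -2.3]
opening: 0.658
```

```bash
python3 - <<'E'
from h import *
plan([(.551,.382,.049,-.14)])
E
```

```text
t 8.3 p [0.5511 0.3824 0.0533] jaw -0.138 q6 0.57 open 0.658 F [ 1.  -0.4 -2.3]
[0.002, -0.001, -0.001] [4.3, -0.1, 0.5]
```

Call:
{"fn": "servo_tool", "kwargs": {
  "targets": [
    [0, 0, 0, 3, 0, 0, -1],
    [0, 0, 0, 5, 0, 0, -1],
    [0, 0, 0, 5, 0, 0, -1],
    [0, 0, 0, 5, 0, 0, -1],
    [0, 0, 0, 5, 0, 0, 1],
    [0, 0, 0, 5, 0, 0, 1],
    [0, 0, 0, 5, 0, 0, 1],
    [0, 0, 0, 5, 0, 0, 1]
  ]
}}

```text
time_s: 9.3
eef_pos: [0.5511, 0.3824, 0.0481]
eef_rot: [0.464, 0.534, 0.464, -0.533]
wrist_force: [-0.2, -0.4, 0.2]
opening: 1.004
```

```bash
python3 - <<'E'
from h import *
plan([(.551,.382,.2,-.14),(.54,.2,.29,-.14),(.538,-.2585,.29,-.145)])
E
```

```text
t 9.3 p [0.5511 0.3824 0.0481] jaw -0.138 q6 0.57 open 1.004 F [-0.2 -0.4  0.2]
[0.002, -0.001, -0.001] [-151.9, 0.1, 0.2]
[0.002, -0.001, -0.001] [-242.1, 14.3, 181.9]
[0.007, -0.001, -0.001] [-242.6, 75.5, 636.3]
```

Call:
{"fn": "servo_tool", "kwargs": {
  "targets": [
    [0, 0, 0, -30, 0, 0, 1],
    [0, 0, 0, -85, 0, 0, 1],
    [0, 0, 0, -140, 0, 0, 1],
    [0, 0, 0, -195, 2, 20, 1],
    [0, 0, 0, -235, 6, 65, 1],
    [0, 0, 0, -242, 12, 127, 1],
    [0, 0, 0, -242, 20, 189, 1],
    [0, 0, 0, -242, 28, 251, 1]
  ]
}}

```text
time_s: 10.3
eef_pos: [0.5437, 0.1281, 0.2903]
eef_rot: [0.465, 0.534, 0.464, -0.532]
wrist_force: [0.9, 0.0, 0.4]
opening: 0.995
```

```bash
python3 - <<'E'
from h import *
from bench import ctrl
plan([(.538,-.2585,.29,-.145)])
c=ctrl.camera("scene");cv2.imwrite("pics/s2.png",c["pixels"])
E
```

```text
t 10.3 p [0.5437 0.1281 0.2903] jaw -0.138 q6 0.16 open 0.995 F [0.9 0.  0.4]
[0.007, -0.001, -0.002] [-0.1, 47.4, 383.7]
```

View pics/s2.png

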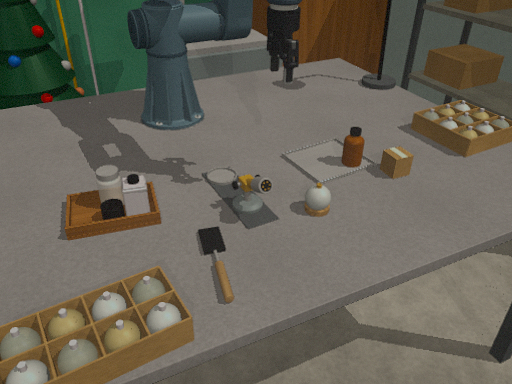

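The bottle stands upright on the tray at (353,150). Next is the tin.

Call:
{"fn": "servo_tool", "kwargs": {
  "targets": [
    [0.007, 0, 0, 0, 8, 60, 1],
    [0.007, 0, 0, 0, 15, 120, 1],
    [0.007, 0, 0, 0, 22, 180, 1],
    [0.007, 0, 0, 0, 30, 240, 1],
    [0.007, 0, 0, 0, 37, 300, 1],
    [0.007, 0, 0, 0, 44, 350, 1],
    [0.007, 0, 0, 20, 47, 380, 1],
    [0.007, 0, 0, 60, 47, 384, 1]
  ]
}}

```text
time_s: 11.35
eef_pos: [0.5368, -0.2694, 0.2327]
eef_rot: [-0.463, -0.536, -0.457, 0.537]
wrist_force: [0.2, -0.1, -0.9]
opening: 1.001
```

```bash
python3 - <<'E'
from h import *
plan([(.538,-.2585,.14,-.145),(.538,-.2585,.053,-.145)])
E
```

```text
t 11.35 p [ 0.5368 -0.2694  0.2327] jaw -0.153 q6 -0.51 open 1.001 F [ 0.2 -0.1 -0.9]
[-0.008, 0.006, -0.006] [92.6, -1.0, -11.6]
[-0.008, 0.006, -0.006] [179.6, -1.6, -12.1]
```

Call:
{"fn": "servo_tool", "kwargs": {
  "targets": [
    [-0.008, 0.006, -0.006, 10, -1, -12, 1],
    [-0.008, 0.006, -0.006, 30, -1, -12, 1],
    [-0.008, 0.006, -0.006, 60, -1, -12, 1],
    [-0.008, 0.006, -0.006, 90, -1, -12, 1],
    [-0.008, 0.006, -0.006, 108, -1, -12, 1],
    [-0.008, 0.006, -0.006, 110, -1, -12, 1],
    [-0.008, 0.006, -0.006, 110, -1, -12, 1],
    [-0.008, 0.006, -0.006, 110, -1, -12, 1]
  ]
}}

```text
time_s: 12.35
eef_pos: [0.539, -0.2587, 0.1241]
eef_rot: [0.463, 0.535, 0.462, -0.535]
wrist_force: [-0.4, -0.3, 0.1]
opening: 1.0
```

```bash
python3 - <<'E'
from h import *
plan([(.538,-.2585,.053,-.145)])
E
```

```text
t 12.35 p [ 0.539  -0.2587  0.1241] jaw -0.145 q6 -0.5 open 1.0 F [-0.4 -0.3  0.1]
[0.0, 0.002, -0.002] [71.1, -1.2, -0.2]
```

Call:
{"fn": "servo_tool", "kwargs": {
  "targets": [
    [0, 0.002, -0.002, 25, -1, 0, 1],
    [0, 0.002, -0.002, 50, -1, 0, 1],
    [0, 0.002, -0.002, 68, -1, 0, 1],
    [0, 0.002, -0.002, 71, -1, 0, 1],
    [0, 0.002, -0.002, 71, -1, 0, 1],
    [0, 0.002, -0.002, 71, -1, 0, -1],
    [0, 0.002, -0.002, 71, -1, 0, -1],
    [0, 0.002, -0.002, 71, -1, 0, -1]
  ]
}}

```text
time_s: 13.35
eef_pos: [0.539, -0.2592, 0.0544]
eef_rot: [0.463, 0.535, 0.462, -0.534]
wrist_force: [-0.3, -0.0, 6.1]
opening: 0.649
```

```bash
python3 - <<'E'
from h import *
plan([(.538,-.2585,.3,-.145),(.5605,.2725,.3,-.145)])
E
```

```text
t 13.35 p [ 0.539  -0.2592  0.0544] jaw -0.145 q6 -0.5 open 0.649 F [-0.3 -0.   6.1]
[0.0, 0.001, -0.002] [-245.6, -0.6, -0.4]
[0.0, 0.001, -0.002] [-246.0, -54.8, -529.1]
```

Call:
{"fn": "servo_tool", "kwargs": {
  "targets": [
    [0, 0, 0, 0, 0, 0, -1],
    [0, 0, 0, -15, 0, 0, -1],
    [0, 0, 0, -55, 0, 0, -1],
    [0, 0, 0, -110, 0, 0, -1],
    [0, 0, 0, -165, 0, 0, -1],
    [0, 0, 0, -215, -2, -20, -1],
    [0, 0, 0, -240, -6, -60, -1],
    [0, 0, 0, -246, -12, -115, -1]
  ]
}}

```text
time_s: 14.35
eef_pos: [0.5437, -0.1436, 0.3034]
eef_rot: [0.464, 0.536, 0.46, -0.534]
wrist_force: [0.7, 1.3, -4.0]
opening: 0.65
```

```bash
python3 - <<'E'
from h import *
plan([(.5605,.2725,.3,-.145),(.5605,.2725,.15,-.145)])
E
```

```text
t 14.35 p [ 0.5437 -0.1436  0.3034] jaw -0.147 q6 -0.32 open 0.65 F [ 0.7  1.3 -4. ]
[-0.002, 0.002, -0.006] [2.3, -44.3, -414.1]
[-0.002, 0.002, -0.006] [152.3, -45.2, -414.4]
```

Call:
{"fn": "servo_tool", "kwargs": {
  "targets": [
    [0, 0, -0.002, 0, -7, -60, -1],
    [0, 0, -0.004, 0, -13, -120, -1],
    [0, 0.002, -0.006, 0, -20, -180, -1],
    [0, 0.002, -0.006, 0, -26, -240, -1],
    [0, 0.002, -0.006, 0, -32, -300, -1],
    [0, 0.002, -0.006, 10, -39, -355, -1],
    [0, 0.002, -0.006, 35, -43, -400, -1],
    [0, 0.002, -0.006, 70, -45, -415, -1]
  ]
}}

```text
time_s: 15.35
eef_pos: [0.56, 0.2764, 0.2328]
eef_rot: [0.463, 0.535, 0.463, -0.534]
wrist_force: [0.5, -0.6, -3.3]
opening: 0.65
```

```bash
python3 - <<'E'
from h import *
plan([(.5605,.2725,.06,-.145),(.5605,.2725,.049,-.145)])
E
```

```text
t 15.35 p [0.56   0.2764 0.2328] jaw -0.144 q6 0.41 open 0.65 F [ 0.5 -0.6 -3.3]
[0.001, -0.001, -0.002] [172.8, 0.7, 4.0]
[0.001, -0.001, -0.002] [183.8, 0.7, 4.0]
```

Call:
{"fn": "servo_tool", "kwargs": {
  "targets": [
    [0, 0, 0, 20, 1, 4, -1],
    [0, 0, 0, 60, 1, 4, -1],
    [0, 0, 0, 105, 1, 4, -1],
    [0, 0, 0, 145, 1, 4, -1],
    [0, 0, 0, 168, 1, 4, -1],
    [0, 0, 0, 176, 1, 4, -1],
    [0, 0, 0, 179, 1, 4, -1],
    [0, 0, 0, 180, 1, 4, -1]
  ]
}}

```text
time_s: 16.35
eef_pos: [0.5617, 0.2727, 0.0541]
eef_rot: [0.463, 0.536, 0.462, -0.533]
wrist_force: [0.6, -0.3, -3.6]
opening: 0.649
```

Call:
{"fn": "servo_tool", "kwargs": {
  "targets": [
    [0, 0, 0, 2, 0, 0, -1],
    [0, 0, 0, 4, 0, 0, -1],
    [0, 0, 0, 5, 0, 0, -1],
    [0, 0, 0, 5, 0, 0, -1],
    [0, 0, 0, 5, 0, 0, 1],
    [0, 0, 0, 5, 0, 0, 1],
    [0, 0, 0, 5, 0, 0, 1],
    [0, 0, 0, 5, 0, 0, 1]
  ]
}}

```text
time_s: 17.35
eef_pos: [0.5618, 0.2728, 0.0491]
eef_rot: [0.463, 0.536, 0.462, -0.533]
wrist_force: [-0.2, -0.0, -0.9]
opening: 1.006
```

```bash
python3 - <<'E'
from h import *
plan([(.5605,.2725,.29,-.14),(.470,-.3065,.29,-.14+np.pi/2),(.470,-.3065,.29,-.14-np.pi/2)])
E
```

```text
t 17.35 p [0.5618 0.2728 0.0491] jaw -0.144 q6 0.41 open 1.006 F [-0.2 -0.  -0.9]
[-0.004, -0.002, -0.004] [-240.9, -0.3, -0.1]
[1.567, -0.005, -0.001] [-242.2, -7.0, 585.9]
[1.567, -0.005, -0.001] [-242.2, -7.0, 585.9]
```

Call:
{"fn": "servo_tool", "kwargs": {
  "targets": [
    [0, 0, 0, -30, 0, 0, 1],
    [0, 0, 0, -85, 0, 0, 1],
    [0, 0, 0, -140, 0, 0, 1],
    [0.15, 0, 0, -195, 0, 20, 1],
    [0.33, 0, 0, -235, -1, 70, 1],
    [0.51, 0, 0, -242, -2, 130, 1],
    [0.69, 0, 0, -242, -3, 192, 1],
    [0.87, 0, 0, -242, -4, 254, 1]
  ]
}}

```text
time_s: 18.35
eef_pos: [0.52, 0.0199, 0.291]
eef_rot: [0.193, 0.682, 0.193, -0.678]
wrist_force: [0.8, -0.5, 0.1]
opening: 0.997
```

```bash
python3 - <<'E'
from h import *
plan([(.470,-.3065,.29,-.14-np.pi/2)])
from bench import ctrl
c=ctrl.camera("scene");cv2.imwrite("pics/s3.png",c["pixels"])
E
```

```text
t 18.35 p [0.52   0.0199 0.291 ] jaw -1.019 q6 0.83 open 0.997 F [ 0.8 -0.5  0.1]
[0.692, -0.006, 0.0] [0.3, 251.7, 213.6]
```

View pics/s3.png

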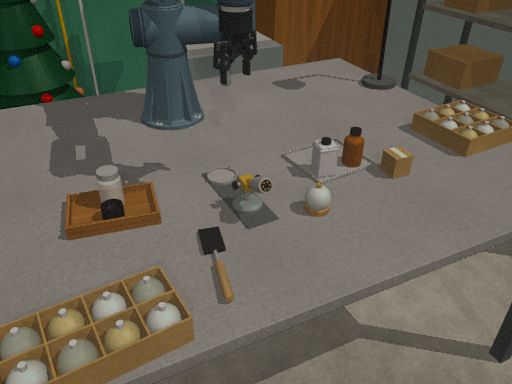

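The tin (325,157) and bottle (353,148) stand upright on the tray. Next is the jar.

Call:
{"fn": "servo_tool", "kwargs": {
  "targets": [
    [0.15, 0, 0, 0, 44, 37, 1],
    [0.3, -0.001, 0, 0, 88, 75, 1],
    [0.45, -0.003, 0, 0, 132, 112, 1],
    [0.6, -0.004, 0, 0, 176, 150, 1],
    [0.69, -0.006, 0, 0, 220, 187, 1],
    [0.692, -0.006, 0, 0, 247, 210, 1],
    [0.692, -0.006, 0, 20, 252, 213, 1],
    [0.692, -0.006, 0, 50, 252, 213, 1]
  ]
}}

```text
time_s: 19.4
eef_pos: [0.4662, -0.3144, 0.2419]
eef_rot: [-0.052, 0.705, -0.057, -0.705]
wrist_force: [-1.0, 0.4, -0.6]
opening: 1.005
```

```bash
python3 - <<'E'
from h import *
plan([(.470,-.3065,.12,-.14-np.pi/2)])
E
```

```text
t 19.4 p [ 0.4662 -0.3144  0.2419] jaw -1.725 q6 0.92 open 1.005 F [-1.   0.4 -0.6]
[-0.014, -0.001, -0.006] [121.9, -9.1, -2.5]
```

Call:
{"fn": "servo_tool", "kwargs": {
  "targets": [
    [-0.014, 0, -0.006, 10, -9, -2, 1],
    [-0.014, 0, -0.006, 35, -9, -2, 1],
    [-0.014, 0, -0.006, 70, -9, -2, 1],
    [-0.014, 0, -0.006, 100, -9, -2, 1],
    [-0.014, 0, -0.006, 118, -9, -2, 1],
    [-0.014, 0, -0.006, 120, -9, -2, 1],
    [-0.014, 0, -0.006, 120, -9, -2, 1],
    [-0.014, 0, -0.006, 120, -9, -2, 1]
  ]
}}

```text
time_s: 20.4
eef_pos: [0.4703, -0.3072, 0.1234]
eef_rot: [-0.049, 0.706, -0.05, -0.704]
wrist_force: [0.2, 0.3, 0.1]
opening: 1.002
```

```bash
python3 - <<'E'
from h import *
plan([(.470,-.3065,.053,-.14-np.pi/2)])
E
```

```text
t 20.4 p [ 0.4703 -0.3072  0.1234] jaw -1.711 q6 0.92 open 1.002 F [0.2 0.3 0.1]
[-0.0, -0.003, -0.002] [70.4, -0.8, 0.6]
```

Call:
{"fn": "servo_tool", "kwargs": {
  "targets": [
    [0, -0.003, -0.002, 25, -1, 0, 1],
    [0, -0.003, -0.002, 50, -1, 0, 1],
    [0, -0.003, -0.002, 67, -1, 0, 1],
    [0, -0.003, -0.002, 70, -1, 0, 1],
    [0, -0.003, -0.002, 70, -1, 0, 1],
    [0, -0.003, -0.002, 70, -1, 0, -1],
    [0, -0.003, -0.002, 70, -1, 0, -1],
    [0, -0.003, -0.002, 70, -1, 0, -1]
  ]
}}

```text
time_s: 21.4
eef_pos: [0.4713, -0.3071, 0.0548]
eef_rot: [-0.049, 0.706, -0.05, -0.705]
wrist_force: [-2.0, 0.3, 5.6]
opening: 0.66
```

```bash
python3 - <<'E'
from h import *
w=-.14-np.pi/2
plan([(.470,-.3065,.3,w),(.456,.319,.3,w)])
E
```

```text
t 21.4 p [ 0.4713 -0.3071  0.0548] jaw -1.711 q6 0.92 open 0.66 F [-2.   0.3  5.6]
[-0.0, -0.001, -0.001] [-245.2, -0.2, 1.0]
[-0.0, -0.001, -0.001] [-246.0, -617.6, 102.3]
```

Call:
{"fn": "servo_tool", "kwargs": {
  "targets": [
    [0, 0, 0, 0, 0, 0, -1],
    [0, 0, 0, -15, 0, 0, -1],
    [0, 0, 0, -55, 0, 0, -1],
    [0, 0, 0, -110, 0, 0, -1],
    [0, 0, 0, -165, 0, 0, -1],
    [0, 0, 0, -215, -20, 3, -1],
    [0, 0, 0, -240, -65, 11, -1],
    [0, 0, 0, -246, -120, 20, -1]
  ]
}}

```text
time_s: 22.4
eef_pos: [0.4685, -0.185, 0.304]
eef_rot: [-0.049, 0.707, -0.051, -0.703]
wrist_force: [0.2, 0.7, -2.3]
opening: 0.66
```

```bash
python3 - <<'E'
from h import *
w=-.14-np.pi/2
plan([(.456,.319,.3,w)])
E
```

```text
t 22.4 p [ 0.4685 -0.185   0.304 ] jaw -1.713 q6 1.1 open 0.66 F [ 0.2  0.7 -2.3]
[-0.002, -0.006, -0.003] [1.9, -497.2, 83.7]
```

Call:
{"fn": "servo_tool", "kwargs": {
  "targets": [
    [0, -0.006, -0.003, 1, -60, 10, -1],
    [0, -0.006, -0.003, 2, -120, 20, -1],
    [0, -0.006, -0.003, 2, -181, 30, -1],
    [0, -0.006, -0.003, 2, -242, 41, -1],
    [0, -0.006, -0.003, 2, -303, 51, -1],
    [0, -0.006, -0.003, 2, -364, 61, -1],
    [0, -0.006, -0.003, 2, -425, 72, -1],
    [0, -0.006, -0.003, 2, -480, 81, -1]
  ]
}}

```text
time_s: 23.4
eef_pos: [0.4554, 0.3038, 0.3008]
eef_rot: [-0.05, 0.706, -0.05, -0.705]
wrist_force: [0.7, -0.5, -0.8]
opening: 0.656
```

```bash
python3 - <<'E'
from h import *
w=-.14-np.pi/2
plan([(.456,.319,.12,w)])
E
```

```text
t 23.4 p [0.4554 0.3038 0.3008] jaw -1.712 q6 2.08 open 0.656 F [ 0.7 -0.5 -0.8]
[-0.001, -0.001, 0.0] [180.8, -15.1, 1.7]
```

Call:
{"fn": "servo_tool", "kwargs": {
  "targets": [
    [0, 0, 0, 20, -10, 1, -1],
    [0, 0, 0, 60, -15, 2, -1],
    [0, 0, 0, 110, -15, 2, -1],
    [0, 0, 0, 160, -15, 2, -1],
    [0, 0, 0, 205, -15, 2, -1],
    [0, 0, 0, 232, -15, 2, -1],
    [0, 0, 0, 242, -15, 2, -1],
    [0, 0, 0, 246, -15, 2, -1]
  ]
}}

```text
time_s: 24.4
eef_pos: [0.456, 0.3186, 0.0551]
eef_rot: [-0.05, 0.706, -0.05, -0.705]
wrist_force: [0.4, 0.4, -1.8]
opening: 0.659
```

```bash
python3 - <<'E'
from h import *
w=-.14-np.pi/2
plan([(.456,.319,.0495,w)])
E
```

```text
t 24.4 p [0.456  0.3186 0.0551] jaw -1.712 q6 2.11 open 0.659 F [ 0.4  0.4 -1.8]
[-0.002, -0.001, 0.0] [5.6, -0.3, 0.1]
```

Call:
{"fn": "servo_tool", "kwargs": {
  "targets": [
    [0, 0, 0, 2, 0, 0, -1],
    [0, 0, 0, 4, 0, 0, -1],
    [0, 0, 0, 6, 0, 0, -1],
    [0, 0, 0, 6, 0, 0, -1],
    [0, 0, 0, 6, 0, 0, 1],
    [0, 0, 0, 6, 0, 0, 1],
    [0, 0, 0, 6, 0, 0, 1],
    [0, 0, 0, 6, 0, 0, 1]
  ]
}}

```text
time_s: 25.4
eef_pos: [0.456, 0.3186, 0.049]
eef_rot: [-0.05, 0.706, -0.05, -0.705]
wrist_force: [-0.7, -0.1, 0.3]
opening: 1.0
```

```bash
python3 - <<'E'
from h import *
w=-.14-np.pi/2
plan([(.456,.319,.25,w),(.530,-.316,.25,w)])
E
```

```text
t 25.4 p [0.456  0.3186 0.049 ] jaw -1.712 q6 2.11 open 1.0 F [-0.7 -0.1  0.3]
[-0.002, -0.001, 0.0] [-201.0, -0.4, -0.1]
[-0.002, -0.001, 0.0] [-200.8, 617.8, -163.0]
```

Call:
{"fn": "servo_tool", "kwargs": {
  "targets": [
    [0, 0, 0, -30, 0, 0, 1],
    [0, 0, 0, -85, 0, 0, 1],
    [0, 0, 0, -140, 0, 0, 1],
    [0, 0, 0, -185, 20, -5, 1],
    [0, 0, 0, -200, 70, -18, 1],
    [0, 0, 0, -200, 130, -34, 1],
    [0, 0, 0, -200, 190, -50, 1],
    [0, 0, 0, -200, 250, -66, 1]
  ]
}}

```text
time_s: 26.4
eef_pos: [0.4858, 0.0601, 0.2494]
eef_rot: [-0.05, 0.706, -0.05, -0.705]
wrist_force: [0.7, -0.3, -0.1]
opening: 1.0
```

```bash
python3 - <<'E'
from h import *
from bench import ctrl
c=ctrl.camera("scene");cv2.imwrite("pics/s4.png",c["pixels"])
c=ctrl.camera("top");cv2.imwrite("pics/t4.png",c["pixels"])
plan([(.530,-.316,.25,-.14-np.pi/2)])
E
```

```text
t 26.5 p [0.4866 0.0564 0.2492] jaw -1.719 q6 1.59 open 0.997 F [-0.1  0.9 -0.4]
[-0.009, -0.002, -0.002] [0.1, 361.9, -98.1]
```

View pics/s4.png

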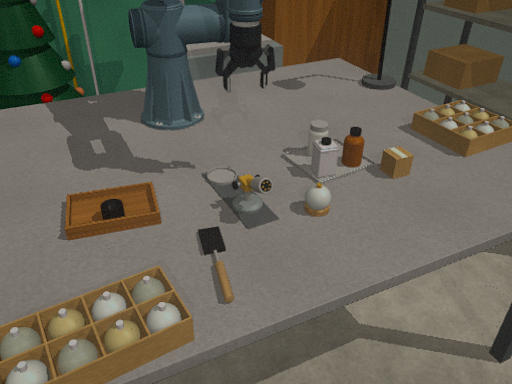

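View pics/t4.png

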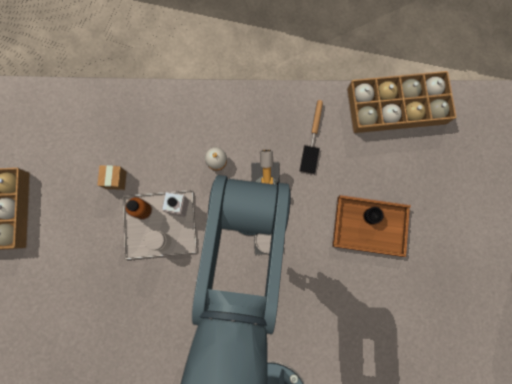

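All three stand upright on the tray, and the mould alone remains in the rack at (373,215) in the top view. Measuring it there and moving over it.

Call:
{"fn": "servo_tool", "kwargs": {
  "targets": [
    [-0.009, 0, 0, 0, 60, -16, 1],
    [-0.009, 0, 0, 0, 121, -33, 1],
    [-0.009, 0, 0, 0, 181, -49, 1],
    [-0.009, 0, 0, 0, 242, -66, 1],
    [-0.009, 0, 0, 0, 300, -82, 1],
    [-0.009, 0, 0, 0, 345, -94, 1],
    [-0.009, 0, 0, 0, 362, -98, 1],
    [-0.009, 0, 0, 0, 362, -98, 1]
  ]
}}

```text
time_s: 27.5
eef_pos: [0.5299, -0.3159, 0.2495]
eef_rot: [-0.049, 0.706, -0.05, -0.705]
wrist_force: [-0.8, 0.8, -1.0]
opening: 1.004
```

```bash
python3 - <<'E'
from h import *
t=cv2.imread("pics/t4.png");s=cv2.imread("pics/s4.png")
a=cv2.resize(t[200:236,350:396],None,fx=8,fy=8,interpolation=cv2.INTER_CUBIC)
b=cv2.resize(s[186:230,85:140],None,fx=8,fy=8,interpolation=cv2.INTER_CUBIC)
H=max(a.shape[0],b.shape[0]);c=np.zeros((H,a.shape[1]+b.shape[1],3),np.uint8);c[:a.shape[0],:a.shape[1]]=a;c[:b.shape[0],a.shape[1]:]=b
cv2.imwrite("pics/m4.png",cv2.convertScaleAbs(c,alpha=1.8,beta=20))
plan([(.530,-.316,.25,-.14-np.pi/2)])
E
```

```text
t 27.5 p [ 0.5299 -0.3159  0.2495] jaw -1.711 q6 0.98 open 1.004 F [-0.8  0.8 -1. ]
[-0.001, -0.001, -0.001] [-0.5, 0.0, -0.1]
```

View pics/m4.png

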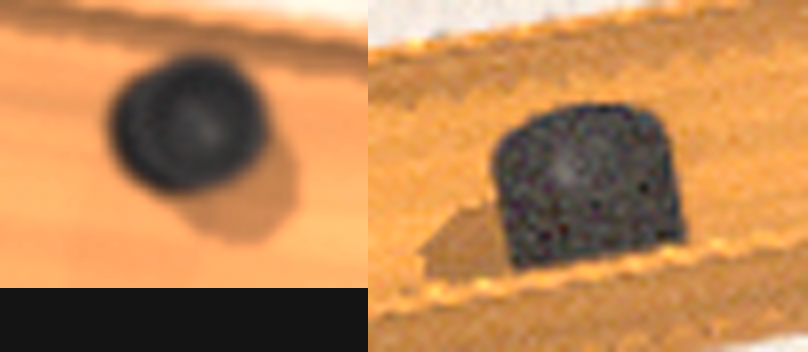

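```bash
python3 - <<'E'
from h import *
T=np.load("cal_top.npz");S=np.load("cal_scene.npz")
print(ray_plane(T,cr(350,200,8,[(194,121)]),.048), ray_plane(S,cr(85,186,8,[(580-368,143)]),.048))
from bench import ctrl
c=ctrl.camera("wrist");cv2.imwrite("pics/w5.png",c["pixels"])
E
```

```text
[[ 0.52977178 -0.31408855  0.048     ]] [[ 0.52608357 -0.31817429  0.048     ]]
```

View pics/w5.png

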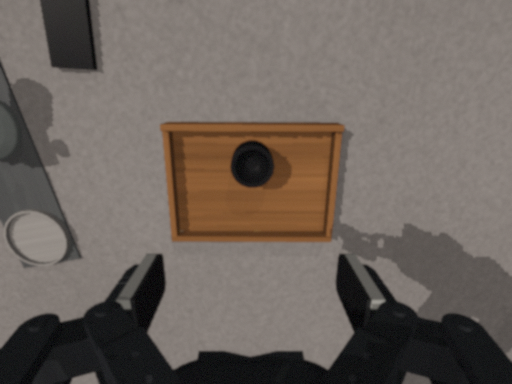

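The wrist view shows the mould's top at (252,166) and the holder at (36,239).

```bash
python3 - <<'E'
from h import *
print(wrist_world([(252,167)],.048),wrist_world([(36.5,238.5)],.013))
im=cv2.imread("pics/w5.png")
cv2.imwrite("pics/w5c.png",np.hstack([cv2.resize(im[200:280,0:85],None,fx=4.5,fy=4.5,interpolation=cv2.INTER_CUBIC),cv2.resize(im[120:200,210:295],None,fx=4.5,fy=4.5,interpolation=cv2.INTER_CUBIC)]))
plan([(.5295,-.3155,.1,-.14-np.pi/2),(.5295,-.3155,.022,-.14-np.pi/2)])
E
```

```text
[[ 0.53090054 -0.31768595  0.048     ]] [[ 0.46274184 -0.0042264   0.013     ]]
t 27.55 p [ 0.53   -0.3148  0.2497] jaw -1.71 q6 0.98 open 1.002 F [ 0.2  0.1 -0.5]
[0.001, -0.001, -0.001] [149.7, 0.6, 0.6]
[0.001, -0.001, -0.001] [227.7, 0.6, 0.6]
```

View pics/w5c.png

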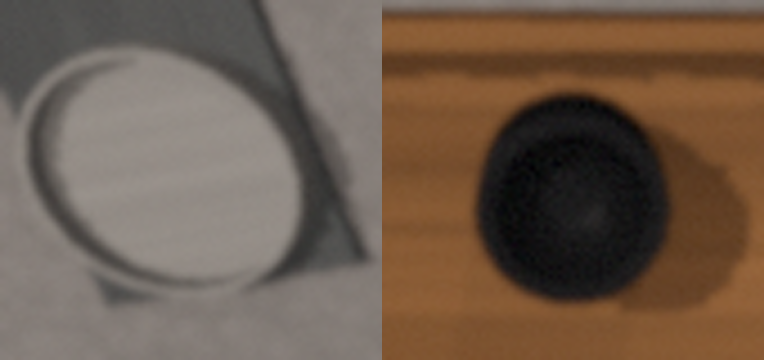

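Call:
{"fn": "servo_tool", "kwargs": {
  "targets": [
    [0, 0, 0, 30, 1, 1, 1],
    [0, 0, 0, 80, 1, 1, 1],
    [0, 0, 0, 130, 1, 1, 1],
    [0, 0, 0, 175, 1, 1, 1],
    [0, 0, 0, 205, 1, 1, 1],
    [0, 0, 0, 218, 1, 1, 1],
    [0, 0, 0, 220, 1, 1, 1],
    [0, 0, 0, 220, 1, 1, 1]
  ]
}}

```text
time_s: 28.55
eef_pos: [0.5301, -0.3161, 0.0313]
eef_rot: [-0.048, 0.706, -0.05, -0.704]
wrist_force: [0.3, 0.0, -0.0]
opening: 0.997
```

```bash
python3 - <<'E'
from h import *
from bench import ctrl
plan([(.5295,-.3155,.018,-.14-np.pi/2)])
c=ctrl.camera("wrist");cv2.imwrite("pics/w6.png",c["pixels"])
E
```

```text
t 28.55 p [ 0.5301 -0.3161  0.0313] jaw -1.709 q6 0.98 open 0.997 F [ 0.3  0.  -0. ]
[0.001, -0.003, -0.002] [13.3, -0.5, 0.7]
```

View pics/w6.png

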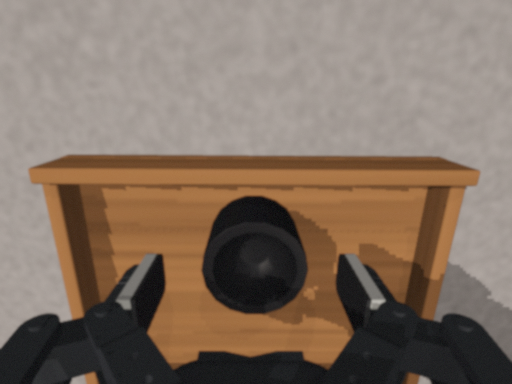

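The mould at (254,262) is centred between the pads (163 and 338). Closing.

Call:
{"fn": "servo_tool", "kwargs": {
  "targets": [
    [0, -0.003, -0.002, 6, 0, 1, 1],
    [0, -0.003, -0.002, 12, 0, 1, 1],
    [0, -0.003, -0.002, 13, 0, 1, 1],
    [0, -0.003, -0.002, 13, 0, 1, -1],
    [0, -0.003, -0.002, 13, 0, 1, -1],
    [0, -0.003, -0.002, 13, 0, 1, -1],
    [0, -0.003, -0.002, 13, 0, 1, -1],
    [0, -0.003, -0.002, 13, 0, 1, -1]
  ]
}}

```text
time_s: 29.6
eef_pos: [0.5296, -0.3167, 0.019]
eef_rot: [-0.049, 0.706, -0.049, -0.705]
wrist_force: [0.9, -0.3, 3.8]
opening: 0.58
```

```bash
python3 - <<'E'
from h import *
w=-.14-np.pi/2
plan([(.53,-.316,.16,w),(.462,-.004,.16,w)])
E
```

```text
t 29.6 p [ 0.5296 -0.3167  0.019 ] jaw -1.71 q6 0.98 open 0.58 F [ 0.9 -0.3  3.8]
[0.001, -0.001, -0.001] [-141.0, -0.6, -0.5]
[0.001, -0.001, -0.001] [-141.5, -300.2, 110.1]
```

Call:
{"fn": "servo_tool", "kwargs": {
  "targets": [
    [0, 0, 0, 0, 0, 0, -1],
    [0, 0, 0, -15, 0, 0, -1],
    [0, 0, 0, -55, 0, 0, -1],
    [-0.1, 0, 0, -100, -10, 4, -1],
    [-0.28, 0, 0, -135, -40, 15, -1],
    [-0.46, 0, 0, -141, -85, 31, -1],
    [-0.64, 0, 0, -141, -135, 50, -1],
    [-0.82, 0, 0, -141, -185, 68, -1]
  ]
}}

```text
time_s: 30.6
eef_pos: [0.4869, -0.1222, 0.1603]
eef_rot: [0.238, 0.666, 0.237, -0.665]
wrist_force: [0.5, 1.2, -1.0]
opening: 0.577
```

```bash
python3 - <<'E'
from h import *
plan([(.462,-.004,.16,-.14)])
E
```

```text
t 30.6 p [ 0.4869 -0.1222  0.1603] jaw -0.884 q6 0.4 open 0.577 F [ 0.5  1.2 -1. ]
[-0.744, 0.0, -0.002] [0.1, -107.2, -55.7]
```

Call:
{"fn": "servo_tool", "kwargs": {
  "targets": [
    [-0.17, 0, 0, 0, -30, -16, -1],
    [-0.34, 0, 0, 0, -62, -32, -1],
    [-0.51, 0, 0, 0, -92, -48, -1],
    [-0.68, 0, 0, 0, -105, -55, -1],
    [-0.744, 0, -0.002, 0, -107, -56, -1],
    [-0.744, 0, -0.002, 20, -107, -56, -1],
    [-0.744, 0, -0.002, 50, -107, -56, -1],
    [-0.744, 0, -0.002, 80, -107, -56, -1]
  ]
}}

```text
time_s: 31.6
eef_pos: [0.4625, -0.0039, 0.08]
eef_rot: [0.464, 0.534, 0.464, -0.534]
wrist_force: [0.2, -0.2, -2.0]
opening: 0.584
```

```bash
python3 - <<'E'
from h import *
from bench import ctrl
o,p,R=obs()
c=ctrl.camera("wrist");cv2.imwrite("pics/w7.png",c["pixels"])
print(p)
plan([(.462,-.004,.04,-.14),(.462,-.004,.017,-.14)])
E
```

```text
[ 0.46249019 -0.0039436   0.08000831]
t 31.65 p [ 0.4596 -0.0033  0.0762] jaw -0.14 q6 -0.13 open 0.584 F [-3.3 -0.5 -4. ]
[-0.0, -0.001, 0.006] [36.2, 2.7, 0.4]
[-0.0, -0.001, 0.006] [59.2, 2.8, 0.4]
```

View pics/w7.png

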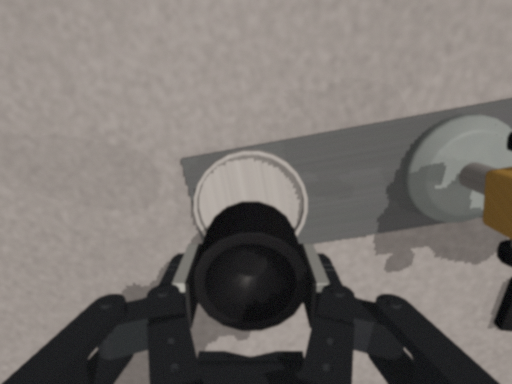

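The mould is held upright at (250,270); the holder rim is centred at about (251,205).

```bash
python3 - <<'E'
from h import *
o,p,R=obs()
print(p,R.as_matrix()[:,0],o["dq"].round(3),o["wrist_force"])
W=np.array([[195,205],[308,205],[251,151.5],[212,166],[291,166]])
print(wrist_world(W,.013,(np.array([.4625,-.0039,.08]),R)))
E
```

```text
[ 0.45956908 -0.00331947  0.07624219] [-0.00559903  0.0014891  -0.99998322] [ 0.006 -0.033  0.009 -0.001  0.122 -0.001] [-3.29301932 -0.50496883 -4.00877767]
[[ 0.42244848  0.00587523  0.013     ]
 [ 0.50585267 -0.00562773  0.013     ]
 [ 0.46937839  0.03989886  0.013     ]
 [ 0.44035679  0.03341736  0.013     ]
 [ 0.49618159  0.02566683  0.013     ]]
```

Call:
{"fn": "servo_tool", "kwargs": {
  "targets": [
    [0, 0, 0.006, 0, 3, 0, -1],
    [0, 0, 0.006, 10, 3, 0, -1],
    [0, 0, 0.006, 25, 3, 0, -1],
    [0, 0, 0.006, 38, 3, 0, -1],
    [0, 0, 0.006, 46, 3, 0, -1],
    [0, 0, 0.006, 50, 3, 0, -1],
    [0, 0, 0.006, 50, 3, 0, -1],
    [0, 0, 0.006, 50, 3, 0, -1]
  ]
}}

```text
time_s: 32.65
eef_pos: [0.4626, -0.0037, 0.0265]
eef_rot: [0.464, 0.534, 0.464, -0.533]
wrist_force: [-0.0, 0.2, -1.6]
opening: 0.579
```

```bash
python3 - <<'E'
from h import *
plan([(.463,-.0035,.017,-.14)])
E
```

```text
t 32.65 p [ 0.4626 -0.0037  0.0265] jaw -0.14 q6 -0.13 open 0.579 F [-0.   0.2 -1.6]
[-0.0, -0.001, -0.001] [9.5, 0.4, -0.3]
```

Call:
{"fn": "servo_tool", "kwargs": {
  "targets": [
    [0, 0, 0, 4, 0, 0, -1],
    [0, 0, 0, 7, 0, 0, -1],
    [0, 0, 0, 9, 0, 0, -1],
    [0, 0, 0, 10, 0, 0, -1],
    [0, 0, 0, 10, 0, 0, -1],
    [0, 0, 0, 10, 0, 0, -1],
    [0, 0, 0, 10, 0, 0, 0.9],
    [0, 0, 0, 10, 0, 0, 0.9]
  ]
}}

```text
time_s: 33.65
eef_pos: [0.4628, -0.0038, 0.0166]
eef_rot: [0.464, 0.534, 0.463, -0.533]
wrist_force: [-0.5, -0.2, 0.6]
opening: 0.947
```

Call:
{"fn": "servo_tool", "kwargs": {
  "targets": [
    [0, 0, 0, 0, 0, 0, 1],
    [0, 0, 0, 0, 0, 0, 1],
    [0, 0, 0, -20, 0, 0, 1],
    [0, 0, 0, -60, 0, 0, 1],
    [0, 0, 0, -110, 0, 0, 1],
    [0, 0, 0, -165, 0, 0, 1],
    [0, 0, 0, -215, 0, 0, 1],
    [0, 0, 0, -260, 0, 0, 1]
  ]
}}

```text
time_s: 34.65
eef_pos: [0.4624, -0.0039, 0.2787]
eef_rot: [0.464, 0.535, 0.463, -0.533]
wrist_force: [0.5, 0.9, 0.4]
opening: 1.001
```

```bash
python3 - <<'E'
from h import *
from bench import ctrl
o,p,R=obs();print(p)
np.save("R8.npy",R.as_matrix())
for n in("wrist","scene"):
    c=ctrl.camera(n);cv2.imwrite(f"pics/{n}8.png",c["pixels"])
plan([(.456,.3185,.28,-1.711)])
E
```

```text
[ 0.46244955 -0.00387379  0.27872646]
t 34.75 p [ 0.4653 -0.0046  0.2824] jaw -0.14 q6 -0.13 open 0.997 F [-0.1 -0.1  0.6]
[1.571, -0.009, -0.01] [1.5, -54.4, -318.6]
```

View pics/wrist8.png

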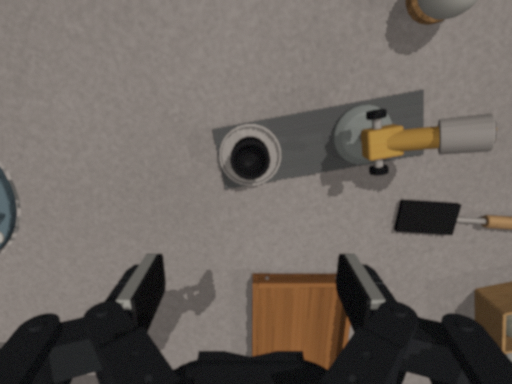

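View pics/scene8.png

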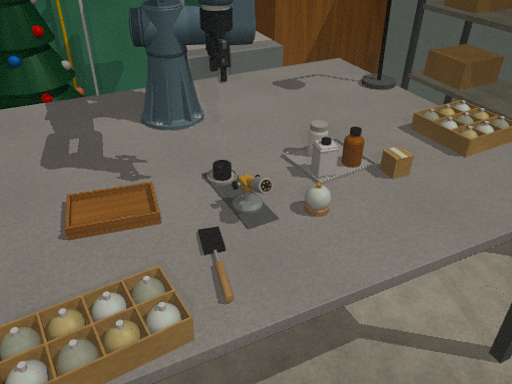

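The mould sits in the holder at (250,157), rim centred (249,155). A crop to verify centring.

```bash
python3 - <<'E'
from h import *
im=cv2.imread("pics/wrist8.png")[115:195,205:300]
cv2.imwrite("pics/w8c.png",cv2.convertScaleAbs(cv2.resize(im,None,fx=7,fy=7,interpolation=cv2.INTER_CUBIC),alpha=1.5,beta=20))
E
```

```text
(no output)
```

View pics/w8c.png

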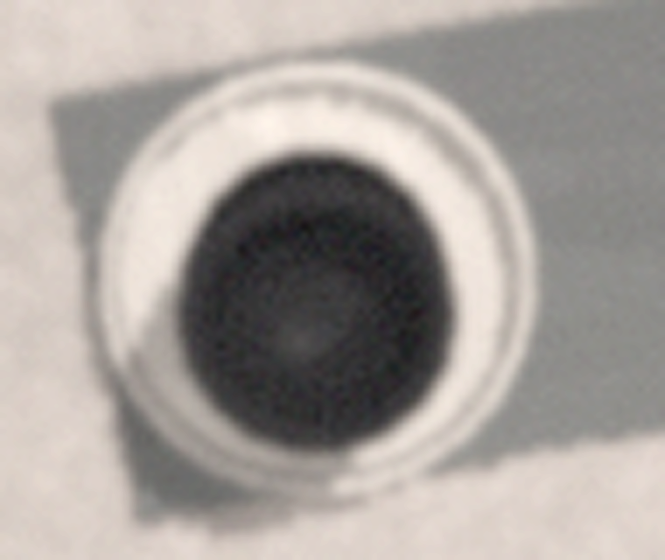

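```bash
python3 - <<'E'
from h import *
R=Ro.from_matrix(np.load("R8.npy"));P=(np.array([.46245,-.00387,.2787]),R)
print(wrist_world(cr(205,115,7,[(318,281)]),.013,P),wrist_world(cr(205,115,7,[(317,314)]),.046,P))
plan([(.456,.3185,.28,-1.711)])
E
```

```text
[[ 0.46374602 -0.00081608  0.013     ]] [[ 4.63577937e-01 -3.78490030e-04  4.60000000e-02]]
t 34.75 p [ 0.4653 -0.0046  0.2824] jaw -0.14 q6 -0.13 open 0.997 F [-0.1 -0.1  0.6]
[1.571, -0.009, -0.01] [1.5, -54.4, -318.6]
```

Centred within about 1 mm. Now returning the jar.

Call:
{"fn": "servo_tool", "kwargs": {
  "targets": [
    [0.18, 0, 0, 0, -7, -40, 1],
    [0.36, 0, 0, 0, -15, -88, 1],
    [0.54, 0, 0, 0, -23, -136, 1],
    [0.72, 0, 0, 0, -31, -184, 1],
    [0.9, -0.003, -0.003, 0, -39, -232, 1],
    [1.08, -0.005, -0.005, 0, -47, -277, 1],
    [1.26, -0.007, -0.008, 1, -54, -310, 1],
    [1.44, -0.009, -0.01, 1, -54, -318, 1]
  ]
}}

```text
time_s: 35.75
eef_pos: [0.4551, 0.3198, 0.2791]
eef_rot: [0.0, -0.706, 0.001, 0.708]
wrist_force: [-0.1, -0.2, -0.2]
opening: 1.001
```

```bash
python3 - <<'E'
from h import *
plan([(.456,.3186,.13,-1.711)])
E
```

```text
t 35.75 p [0.4551 0.3198 0.2791] jaw -1.573 q6 1.97 open 1.001 F [-0.1 -0.2 -0.2]
[0.138, 0.003, -0.001] [149.1, 1.0, -1.3]
```

Call:
{"fn": "servo_tool", "kwargs": {
  "targets": [
    [0.138, 0.003, -0.001, 20, 1, -1, 1],
    [0.138, 0.003, -0.001, 70, 1, -1, 1],
    [0.138, 0.003, -0.001, 120, 1, -1, 1],
    [0.138, 0.003, -0.001, 150, 1, -1, 1],
    [0.138, 0.003, -0.001, 158, 1, -1, 1],
    [0.138, 0.003, -0.001, 160, 1, -1, 1],
    [0.138, 0.003, -0.001, 160, 1, -1, 1],
    [0.138, 0.003, -0.001, 160, 1, -1, 1]
  ]
}}

```text
time_s: 36.75
eef_pos: [0.4566, 0.319, 0.1205]
eef_rot: [-0.05, 0.706, -0.049, -0.704]
wrist_force: [0.0, 0.0, 0.3]
opening: 1.001
```

```bash
python3 - <<'E'
from h import *
plan([(.456,.3186,.049,-1.711)])
E
```

```text
t 36.75 p [0.4566 0.319  0.1205] jaw -1.711 q6 2.11 open 1.001 F [0.  0.  0.3]
[0.0, -0.003, 0.001] [71.5, 0.5, 0.7]
```

Call:
{"fn": "servo_tool", "kwargs": {
  "targets": [
    [0, -0.003, 0.001, 25, 0, 1, 1],
    [0, -0.003, 0.001, 50, 0, 1, 1],
    [0, -0.003, 0.001, 68, 0, 1, 1],
    [0, -0.003, 0.001, 71, 0, 1, 1],
    [0, -0.003, 0.001, 71, 0, 1, 1],
    [0, -0.003, 0.001, 71, 0, 1, -1],
    [0, -0.003, 0.001, 71, 0, 1, -1],
    [0, -0.003, 0.001, 71, 0, 1, -1]
  ]
}}

```text
time_s: 37.75
eef_pos: [0.4566, 0.3194, 0.0509]
eef_rot: [-0.05, 0.706, -0.049, -0.705]
wrist_force: [-1.5, -2.0, 5.9]
opening: 0.661
```

```bash
python3 - <<'E'
from h import *
plan([(.456,.3186,.3,-1.711),(.4713,-.3071,.3,-1.711)])
E
```

```text
t 37.75 p [0.4566 0.3194 0.0509] jaw -1.71 q6 2.11 open 0.661 F [-1.5 -2.   5.9]
[0.001, -0.001, 0.001] [-249.1, 0.7, 0.2]
[0.001, -0.001, 0.001] [-249.4, 618.2, -102.1]
```

Call:
{"fn": "servo_tool", "kwargs": {
  "targets": [
    [0, 0, 0, 0, 0, 0, -1],
    [0, 0, 0, -15, 0, 0, -1],
    [0, 0, 0, -55, 0, 0, -1],
    [0, 0, 0, -110, 0, 0, -1],
    [0, 0, 0, -165, 0, 0, -1],
    [0, 0, 0, -215, 20, -3, -1],
    [0, 0, 0, -242, 65, -11, -1],
    [0, 0, 0, -249, 125, -21, -1]
  ]
}}

```text
time_s: 38.75
eef_pos: [0.4604, 0.1922, 0.3034]
eef_rot: [-0.049, 0.708, -0.048, -0.703]
wrist_force: [0.1, -2.0, -2.4]
opening: 0.658
```

```bash
python3 - <<'E'
from h import *
plan([(.4713,-.3071,.3,-1.711)])
E
```

```text
t 38.75 p [0.4604 0.1922 0.3034] jaw -1.708 q6 1.86 open 0.658 F [ 0.1 -2.  -2.4]
[0.003, -0.007, 0.002] [2.8, 493.2, -79.0]
```

Call:
{"fn": "servo_tool", "kwargs": {
  "targets": [
    [0, -0.003, 0.001, 2, 60, -10, -1],
    [0.003, -0.007, 0.002, 2, 120, -19, -1],
    [0.003, -0.007, 0.002, 2, 180, -29, -1],
    [0.003, -0.007, 0.002, 2, 240, -39, -1],
    [0.003, -0.007, 0.002, 2, 300, -48, -1],
    [0.003, -0.007, 0.002, 2, 360, -58, -1],
    [0.003, -0.007, 0.002, 2, 420, -67, -1],
    [0.003, -0.007, 0.002, 2, 475, -76, -1]
  ]
}}

```text
time_s: 39.75
eef_pos: [0.4703, -0.2907, 0.3017]
eef_rot: [-0.05, 0.705, -0.05, -0.705]
wrist_force: [-0.0, 1.0, -2.5]
opening: 0.658
```

```bash
python3 - <<'E'
from h import *
plan([(.4713,-.3071,.3,-1.711)])
E
```

```text
t 39.75 p [ 0.4703 -0.2907  0.3017] jaw -1.711 q6 0.94 open 0.658 F [-0.   1.  -2.5]
[-0.0, -0.0, -0.0] [1.7, 16.1, -3.3]
```

Descend to about 0.062 (contact expected at 0.056).

Call:
{"fn": "servo_tool", "kwargs": {
  "targets": [
    [0, 0, 0, 10, 12, -2, -1],
    [0, 0, 0, 45, 16, -3, -1],
    [0, 0, 0, 95, 16, -3, -1],
    [0, 0, 0, 145, 16, -3, -1],
    [0, 0, 0, 195, 16, -3, -1],
    [0, 0, 0, 225, 16, -3, -1],
    [0, 0, 0, 236, 16, -3, -1],
    [0, 0, 0, 239, 16, -3, -1]
  ]
}}

```text
time_s: 40.75
eef_pos: [0.4714, -0.3066, 0.063]
eef_rot: [-0.05, 0.706, -0.05, -0.705]
wrist_force: [0.4, 0.2, -1.6]
opening: 0.661
```

```bash
python3 - <<'E'
from h import *
plan([(.4713,-.3071,.055,-1.711)])
E
```

```text
t 40.75 p [ 0.4714 -0.3066  0.063 ] jaw -1.711 q6 0.92 open 0.661 F [ 0.4  0.2 -1.6]
[-0.0, -0.0, 0.0] [8.0, 0.5, 0.0]
```

Call:
{"fn": "servo_tool", "kwargs": {
  "targets": [
    [0, 0, 0, 3, 0, 0, -1],
    [0, 0, 0, 6, 0, 0, -1],
    [0, 0, 0, 8, 0, 0, -1],
    [0, 0, 0, 8, 0, 0, -1],
    [0, 0, 0, 8, 0, 0, -1],
    [0, 0, 0, 8, 0, 0, 1],
    [0, 0, 0, 8, 0, 0, 1],
    [0, 0, 0, 8, 0, 0, 1]
  ]
}}

```text
time_s: 41.75
eef_pos: [0.4713, -0.3066, 0.0549]
eef_rot: [-0.05, 0.705, -0.05, -0.705]
wrist_force: [0.2, -0.1, 0.0]
opening: 1.0
```

Call:
{"fn": "servo_tool", "kwargs": {
  "targets": [
    [0, 0, 0, 0, 0, 0, 1],
    [0, 0, 0, -30, 0, 0, 1],
    [0, 0, 0, -85, 0, 0, 1],
    [0, 0, 0, -140, 0, 0, 1],
    [0, 0, 0, -195, 0, 0, 1],
    [-0.1, 0, 0, -230, -20, -3, 1],
    [-0.28, 0, 0, -235, -65, -10, 1],
    [-0.46, 0, 0, -235, -125, -20, 1]
  ]
}}

```text
time_s: 42.75
eef_pos: [0.5089, -0.1856, 0.291]
eef_rot: [0.114, 0.699, 0.113, -0.697]
wrist_force: [-0.1, -0.1, 0.8]
opening: 1.004
```

```bash
python3 - <<'E'
from h import *
plan([(.5618,.2728,.29,-.144)])
from bench import ctrl
for n in("scene",):
    c=ctrl.camera(n);cv2.imwrite(f"pics/{n}9.png",c["pixels"])
E
```

```text
t 42.75 p [ 0.5089 -0.1856  0.291 ] jaw -1.248 q6 0.68 open 1.004 F [-0.1 -0.1  0.8]
[-1.104, -0.001, -0.003] [0.5, -417.9, -195.7]
```

View pics/scene9.png

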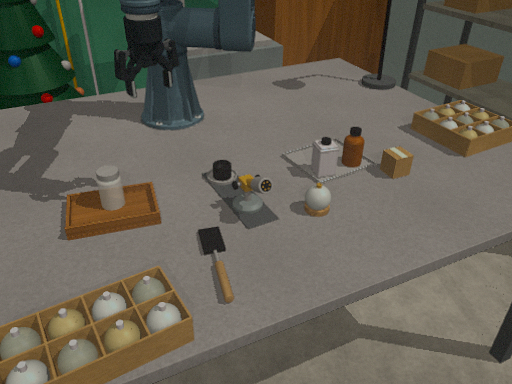

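The jar is back upright, lid at (108,173) as at the start. Next is the tin.

Call:
{"fn": "servo_tool", "kwargs": {
  "targets": [
    [-0.17, 0, 0, 0, -54, -25, 1],
    [-0.34, 0, 0, 0, -108, -51, 1],
    [-0.51, 0, 0, 0, -163, -76, 1],
    [-0.68, 0, 0, 0, -218, -102, 1],
    [-0.85, 0, 0, 0, -272, -127, 1],
    [-1.02, 0, -0.003, 0, -327, -153, 1],
    [-1.104, 0, -0.003, 0, -380, -178, 1],
    [-1.104, 0, -0.003, 0, -418, -196, 1]
  ]
}}

```text
time_s: 43.8
eef_pos: [0.5572, 0.2839, 0.2923]
eef_rot: [0.465, 0.533, 0.468, -0.53]
wrist_force: [-0.8, -0.0, -1.4]
opening: 1.0
```

```bash
python3 - <<'E'
from h import *
plan([(.5618,.2728,.12,-.144)])
E
```

```text
t 43.8 p [0.5572 0.2839 0.2923] jaw -0.129 q6 0.41 open 1.0 F [-0.8 -0.  -1.4]
[0.015, -0.006, 0.001] [172.2, 6.1, 11.5]
```

Call:
{"fn": "servo_tool", "kwargs": {
  "targets": [
    [0.015, -0.006, 0.001, 5, 6, 11, 1],
    [0.015, -0.006, 0.001, 30, 6, 11, 1],
    [0.015, -0.006, 0.001, 80, 6, 11, 1],
    [0.015, -0.006, 0.001, 130, 6, 11, 1],
    [0.015, -0.006, 0.001, 165, 6, 11, 1],
    [0.015, -0.006, 0.001, 171, 6, 11, 1],
    [0.015, -0.006, 0.001, 171, 6, 11, 1],
    [0.015, -0.006, 0.001, 171, 6, 11, 1]
  ]
}}

```text
time_s: 44.8
eef_pos: [0.5633, 0.2733, 0.1236]
eef_rot: [0.463, 0.536, 0.462, -0.533]
wrist_force: [0.8, -0.0, 1.1]
opening: 0.997
```

```bash
python3 - <<'E'
from h import *
plan([(.5618,.2728,.049,-.144)])
E
```

```text
t 44.8 p [0.5633 0.2733 0.1236] jaw -0.144 q6 0.41 open 0.997 F [ 0.8 -0.   1.1]
[0.0, -0.001, -0.004] [74.5, -1.7, 0.9]
```

Call:
{"fn": "servo_tool", "kwargs": {
  "targets": [
    [0, 0, -0.004, 25, -2, 1, 1],
    [0, 0, -0.004, 50, -2, 1, 1],
    [0, 0, -0.004, 70, -2, 1, 1],
    [0, 0, -0.004, 74, -2, 1, 1],
    [0, 0, -0.004, 74, -2, 1, 1],
    [0, 0, -0.004, 74, -2, 1, -1],
    [0, 0, -0.004, 74, -2, 1, -1],
    [0, 0, -0.004, 74, -2, 1, -1]
  ]
}}

```text
time_s: 45.8
eef_pos: [0.5625, 0.2731, 0.0509]
eef_rot: [0.463, 0.536, 0.463, -0.534]
wrist_force: [-0.1, -1.0, 4.8]
opening: 0.649
```

```bash
python3 - <<'E'
from h import *
plan([(.5618,.2728,.3,-.144),(.539,-.2592,.3,-.145)])
E
```

```text
t 45.8 p [0.5625 0.2731 0.0509] jaw -0.144 q6 0.4 open 0.649 F [-0.1 -1.   4.8]
[0.0, -0.002, -0.002] [-249.1, -0.2, -0.2]
[0.001, -0.002, -0.002] [-250.3, 53.6, 529.5]
```

Call:
{"fn": "servo_tool", "kwargs": {
  "targets": [
    [0, 0, 0, 0, 0, 0, -1],
    [0, 0, 0, -15, 0, 0, -1],
    [0, 0, 0, -55, 0, 0, -1],
    [0, 0, 0, -110, 0, 0, -1],
    [0, 0, 0, -165, 0, 0, -1],
    [0, 0, 0, -215, 2, 20, -1],
    [0, 0, 0, -242, 6, 60, -1],
    [0, 0, 0, -250, 12, 115, -1]
  ]
}}

```text
time_s: 46.8
eef_pos: [0.5576, 0.1568, 0.3038]
eef_rot: [0.464, 0.536, 0.463, -0.532]
wrist_force: [0.4, -1.3, -4.2]
opening: 0.649
```

```bash
python3 - <<'E'
from h import *
plan([(.539,-.2592,.3,-.145)])
E
```

```text
t 46.8 p [0.5576 0.1568 0.3038] jaw -0.142 q6 0.21 open 0.649 F [ 0.4 -1.3 -4.2]
[0.003, -0.003, -0.006] [2.6, 40.3, 414.5]
```

Call:
{"fn": "servo_tool", "kwargs": {
  "targets": [
    [0.003, -0.003, -0.006, 2, 6, 60, -1],
    [0.003, -0.003, -0.006, 2, 12, 120, -1],
    [0.003, -0.003, -0.006, 2, 17, 180, -1],
    [0.003, -0.003, -0.006, 2, 23, 240, -1],
    [0.003, -0.003, -0.006, 2, 29, 300, -1],
    [0.003, -0.003, -0.006, 2, 35, 355, -1],
    [0.003, -0.003, -0.006, 10, 39, 400, -1],
    [0.003, -0.003, -0.006, 30, 40, 414, -1]
  ]
}}

```text
time_s: 47.8
eef_pos: [0.5385, -0.2616, 0.2732]
eef_rot: [0.462, 0.536, 0.461, -0.535]
wrist_force: [0.4, -0.5, -2.8]
opening: 0.656
```

```bash
python3 - <<'E'
from h import *
plan([(.539,-.2592,.055,-.145)])
E
```

```text
t 47.8 p [ 0.5385 -0.2616  0.2732] jaw -0.148 q6 -0.5 open 0.656 F [ 0.4 -0.5 -2.8]
[-0.003, 0.001, -0.002] [218.2, -0.2, -2.6]
```

Call:
{"fn": "servo_tool", "kwargs": {
  "targets": [
    [-0.003, 0, 0, 20, 0, -3, -1],
    [-0.003, 0, 0, 60, 0, -3, -1],
    [-0.003, 0, 0, 110, 0, -3, -1],
    [-0.003, 0, 0, 155, 0, -3, -1],
    [-0.003, 0, 0, 190, 0, -3, -1],
    [-0.003, 0, 0, 205, 0, -3, -1],
    [-0.003, 0, 0, 210, 0, -3, -1],
    [-0.003, 0, 0, 211, 0, -3, -1]
  ]
}}

```text
time_s: 48.8
eef_pos: [0.5401, -0.2592, 0.0633]
eef_rot: [0.464, 0.535, 0.461, -0.535]
wrist_force: [0.3, -0.6, -3.9]
opening: 0.653
```

```bash
python3 - <<'E'
from h import *
plan([(.539,-.2592,.055,-.145)])
E
```

```text
t 48.8 p [ 0.5401 -0.2592  0.0633] jaw -0.145 q6 -0.5 open 0.653 F [ 0.3 -0.6 -3.9]
[0.0, 0.002, -0.003] [8.3, -1.1, 0.2]
```

Call:
{"fn": "servo_tool", "kwargs": {
  "targets": [
    [0, 0.002, -0.003, 3, -1, 0, -1],
    [0, 0.002, -0.003, 6, -1, 0, -1],
    [0, 0.002, -0.003, 8, -1, 0, -1],
    [0, 0.002, -0.003, 9, -1, 0, -1],
    [0, 0.002, -0.003, 9, -1, 0, -1],
    [0, 0.002, -0.003, 9, -1, 0, 1],
    [0, 0.002, -0.003, 9, -1, 0, 1],
    [0, 0.002, -0.003, 9, -1, 0, 1]
  ]
}}

```text
time_s: 49.8
eef_pos: [0.5392, -0.2592, 0.0543]
eef_rot: [0.463, 0.535, 0.463, -0.535]
wrist_force: [0.3, 0.8, -0.0]
opening: 1.002
```

Call:
{"fn": "servo_tool", "kwargs": {
  "targets": [
    [0, 0, 0, 0, 0, 0, 1],
    [0, 0, 0, -30, 0, 0, 1],
    [0, 0, 0, -85, 0, 0, 1],
    [0, 0, 0, -140, 0, 0, 1],
    [0, 0, 0, -195, 0, 0, 1],
    [0, 0, 0, -232, -2, -20, 1],
    [0, 0, 0, -238, -7, -65, 1],
    [0, 0, 0, -238, -13, -125, 1]
  ]
}}

```text
time_s: 50.8
eef_pos: [0.5446, -0.1335, 0.2936]
eef_rot: [0.463, 0.536, 0.461, -0.535]
wrist_force: [0.6, 0.0, 0.0]
opening: 1.0
```

```bash
python3 - <<'E'
from h import *
plan([(.5511,.3824,.29,-.138)])
from bench import ctrl
for n in("scene",):
    c=ctrl.camera(n);cv2.imwrite(f"pics/{n}10.png",c["pixels"])
E
```

```text
t 50.8 p [ 0.5446 -0.1335  0.2936] jaw -0.147 q6 -0.31 open 1.0 F [0.6 0.  0. ]
[-0.009, 0.001, -0.003] [3.1, -69.2, -511.3]
```

View pics/scene10.png

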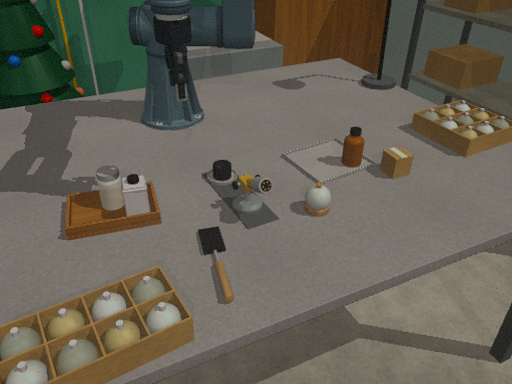

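The tin is back upright at (133,193). Now the bottle.

Call:
{"fn": "servo_tool", "kwargs": {
  "targets": [
    [-0.009, 0, 0, 2, -8, -60, 1],
    [-0.009, 0, 0, 2, -16, -120, 1],
    [-0.009, 0, 0, 2, -24, -180, 1],
    [-0.009, 0, 0, 2, -32, -240, 1],
    [-0.009, 0, 0, 2, -41, -300, 1],
    [-0.009, 0, 0, 2, -49, -360, 1],
    [-0.009, 0, 0, 2, -57, -420, 1],
    [-0.009, 0, 0, 2, -65, -475, 1]
  ]
}}

```text
time_s: 51.85
eef_pos: [0.5467, 0.3559, 0.2931]
eef_rot: [0.465, 0.533, 0.467, -0.53]
wrist_force: [0.5, -0.6, -0.4]
opening: 1.001
```

```bash
python3 - <<'E'
from h import *
plan([(.5511,.3824,.12,-.138)])
E
```

```text
t 51.85 p [0.5467 0.3559 0.2931] jaw -0.132 q6 0.53 open 1.001 F [ 0.5 -0.6 -0.4]
[0.006, -0.005, -0.001] [173.2, 0.7, -26.0]
```

Call:
{"fn": "servo_tool", "kwargs": {
  "targets": [
    [0.006, -0.005, 0, 5, 1, -20, 1],
    [0.006, -0.005, 0, 25, 1, -26, 1],
    [0.006, -0.005, 0, 70, 1, -26, 1],
    [0.006, -0.005, 0, 120, 1, -26, 1],
    [0.006, -0.005, 0, 160, 1, -26, 1],
    [0.006, -0.005, 0, 171, 1, -26, 1],
    [0.006, -0.005, 0, 171, 1, -26, 1],
    [0.006, -0.005, 0, 171, 1, -26, 1]
  ]
}}

```text
time_s: 52.85
eef_pos: [0.5529, 0.3826, 0.1245]
eef_rot: [0.465, 0.535, 0.464, -0.532]
wrist_force: [0.5, 1.0, 0.2]
opening: 1.001
```

```bash
python3 - <<'E'
from h import *
plan([(.5511,.3824,.0485,-.138)])
E
```

```text
t 52.85 p [0.5529 0.3826 0.1245] jaw -0.138 q6 0.57 open 1.001 F [0.5 1.  0.2]
[-0.0, -0.001, -0.004] [76.0, -2.0, 0.5]
```

Call:
{"fn": "servo_tool", "kwargs": {
  "targets": [
    [0, 0, -0.004, 25, -2, 0, 1],
    [0, 0, -0.004, 50, -2, 0, 1],
    [0, 0, -0.004, 71, -2, 0, 1],
    [0, 0, -0.004, 75, -2, 0, 1],
    [0, 0, -0.004, 75, -2, 0, 1],
    [0, 0, -0.004, 75, -2, 0, -1],
    [0, 0, -0.004, 75, -2, 0, -1],
    [0, 0, -0.004, 75, -2, 0, -1]
  ]
}}

```text
time_s: 53.85
eef_pos: [0.5525, 0.3835, 0.0513]
eef_rot: [0.464, 0.535, 0.464, -0.532]
wrist_force: [0.1, 0.6, 6.7]
opening: 0.655
```

```bash
python3 - <<'E'
from h import *
plan([(.5208,-.3745,.3,-.14)])
E
```

```text
t 53.85 p [0.5525 0.3835 0.0513] jaw -0.138 q6 0.57 open 0.655 F [0.1 0.6 6.7]
[0.002, -0.003, -0.003] [-250.9, 73.7, 754.4]
```

Call:
{"fn": "servo_tool", "kwargs": {
  "targets": [
    [0, 0, 0, 0, 0, 0, -1],
    [0, 0, 0, -15, 0, 0, -1],
    [0, 0, 0, -55, 0, 0, -1],
    [0, 0, 0, -110, 0, 0, -1],
    [0, 0, 0, -165, 0, 0, -1],
    [0, 0, 0, -215, 2, 20, -1],
    [0, 0, 0, -242, 6, 65, -1],
    [0, 0, 0, -250, 12, 125, -1]
  ]
}}

```text
time_s: 54.85
eef_pos: [0.5466, 0.2571, 0.3042]
eef_rot: [0.466, 0.536, 0.464, -0.53]
wrist_force: [1.2, -0.6, -3.1]
opening: 0.656
```

```bash
python3 - <<'E'
from h import *
plan([(.5208,-.3745,.3,-.14)])
E
```

```text
t 54.85 p [0.5466 0.2571 0.3042] jaw -0.136 q6 0.38 open 0.656 F [ 1.2 -0.6 -3.1]
[0.004, -0.005, -0.007] [1.5, 59.9, 629.3]
```

Call:
{"fn": "servo_tool", "kwargs": {
  "targets": [
    [0.004, -0.005, -0.007, 2, 6, 60, -1],
    [0.004, -0.005, -0.007, 2, 11, 120, -1],
    [0.004, -0.005, -0.007, 2, 17, 180, -1],
    [0.004, -0.005, -0.007, 2, 23, 240, -1],
    [0.004, -0.005, -0.007, 2, 28, 300, -1],
    [0.004, -0.005, -0.007, 2, 34, 360, -1],
    [0.004, -0.005, -0.007, 2, 40, 420, -1],
    [0.004, -0.005, -0.007, 2, 45, 475, -1]
  ]
}}

```text
time_s: 55.85
eef_pos: [0.5261, -0.2213, 0.3005]
eef_rot: [0.464, 0.534, 0.464, -0.534]
wrist_force: [1.1, -0.3, -1.8]
opening: 0.66
```

```bash
python3 - <<'E'
from h import *
plan([(.5208,-.3745,.3,-.14)])
E
```

```text
t 55.85 p [ 0.5261 -0.2213  0.3005] jaw -0.14 q6 -0.47 open 0.66 F [ 1.1 -0.3 -1.8]
[-0.0, -0.0, -0.0] [0.5, 16.1, 152.4]
```

Call:
{"fn": "servo_tool", "kwargs": {
  "targets": [
    [0, 0, 0, 0, 6, 55, -1],
    [0, 0, 0, 0, 11, 105, -1],
    [0, 0, 0, 0, 15, 142, -1],
    [0, 0, 0, 5, 16, 152, -1],
    [0, 0, 0, 20, 16, 152, -1],
    [0, 0, 0, 55, 16, 152, -1],
    [0, 0, 0, 95, 16, 152, -1],
    [0, 0, 0, 130, 16, 152, -1]
  ]
}}

```text
time_s: 56.85
eef_pos: [0.5205, -0.3714, 0.1682]
eef_rot: [0.463, 0.534, 0.465, -0.533]
wrist_force: [-0.4, -0.9, -2.8]
opening: 0.651
```

```bash
python3 - <<'E'
from h import *
plan([(.5208,-.3745,.055,-.14)])
E
```

```text
t 56.85 p [ 0.5205 -0.3714  0.1682] jaw -0.138 q6 -0.67 open 0.651 F [-0.4 -0.9 -2.8]
[0.002, -0.002, 0.002] [113.2, 0.9, 3.3]
```

Call:
{"fn": "servo_tool", "kwargs": {
  "targets": [
    [0.002, 0, 0, 15, 1, 3, -1],
    [0.002, 0, 0, 45, 1, 3, -1],
    [0.002, 0, 0, 75, 1, 3, -1],
    [0.002, 0, 0, 95, 1, 3, -1],
    [0.002, 0, 0, 103, 1, 3, -1],
    [0.002, 0, 0, 106, 1, 3, -1],
    [0.002, 0, 0, 106, 1, 3, -1],
    [0.002, 0, 0, 106, 1, 3, -1]
  ]
}}

```text
time_s: 57.85
eef_pos: [0.5215, -0.3748, 0.0633]
eef_rot: [0.464, 0.534, 0.464, -0.534]
wrist_force: [0.8, -0.8, -3.9]
opening: 0.653
```

```bash
python3 - <<'E'
from h import *
plan([(.5208,-.3745,.055,-.14)])
E
```

```text
t 57.85 p [ 0.5215 -0.3748  0.0633] jaw -0.14 q6 -0.67 open 0.653 F [ 0.8 -0.8 -3.9]
[-0.0, -0.001, 0.0] [8.3, -0.7, -0.2]
```

Call:
{"fn": "servo_tool", "kwargs": {
  "targets": [
    [0, 0, 0, 3, -1, 0, -1],
    [0, 0, 0, 6, -1, 0, -1],
    [0, 0, 0, 8, -1, 0, -1],
    [0, 0, 0, 9, -1, 0, -1],
    [0, 0, 0, 9, -1, 0, -1],
    [0, 0, 0, 9, -1, 0, 1],
    [0, 0, 0, 9, -1, 0, 1],
    [0, 0, 0, 9, -1, 0, 1]
  ]
}}

```text
time_s: 58.85
eef_pos: [0.5205, -0.3747, 0.0542]
eef_rot: [0.463, 0.534, 0.464, -0.534]
wrist_force: [0.3, 0.4, -0.2]
opening: 1.001
```

Call:
{"fn": "servo_tool", "kwargs": {
  "targets": [
    [0, 0, 0, 0, 0, 0, 1],
    [0, 0, 0, -30, 0, 0, 1],
    [0, 0, 0, -85, 0, 0, 1],
    [0, 0, 0, -140, 0, 0, 1],
    [0, 0, 0, -195, 0, 0, 1],
    [0, 0, 0, -232, -2, -20, 1],
    [0, 0, 0, -238, -7, -65, 1],
    [0, 0, 0, -238, -13, -125, 1]
  ]
}}

```text
time_s: 59.85
eef_pos: [0.5254, -0.2493, 0.2934]
eef_rot: [0.464, 0.535, 0.462, -0.534]
wrist_force: [0.7, 1.0, 0.7]
opening: 1.0
```

```bash
python3 - <<'E'
from h import *
plan([(.48,.2,.29,-.14)])
E
```

```text
t 59.85 p [ 0.5254 -0.2493  0.2934] jaw -0.143 q6 -0.5 open 1.0 F [0.7 1.  0.7]
[-0.003, 0.0, -0.002] [3.0, -108.8, -438.3]
```

Moving the arm out of the way for a full check.

Call:
{"fn": "servo_tool", "kwargs": {
  "targets": [
    [0, 0, 0, 0, -15, -55, 1],
    [0, 0, 0, 0, -30, -115, 1],
    [0, 0, 0, 0, -45, -175, 1],
    [0, 0, 0, 0, -60, -235, 1],
    [0, 0, 0, 0, -75, -295, 1],
    [0, 0, 0, 0, -90, -355, 1],
    [0, 0, 0, 0, -103, -410, 1],
    [0, 0, 0, 0, -109, -438, 1]
  ]
}}

```text
time_s: 60.85
eef_pos: [0.4789, 0.2025, 0.2931]
eef_rot: [0.464, 0.534, 0.463, -0.533]
wrist_force: [0.1, -0.2, 0.0]
opening: 1.001
```

```bash
python3 - <<'E'
from h import *
from bench import ctrl
t=ctrl.camera("top")["pixels"];s=ctrl.camera("scene")["pixels"]
cv2.imwrite("pics/t11.png",t);cv2.imwrite("pics/s11.png",s)
t0=cv2.imread("pics/top0.png");s0=cv2.imread("pics/scene0.png")
f=lambda im:cv2.resize(im,None,fx=4,fy=4,interpolation=cv2.INTER_CUBIC)
a=np.vstack([np.hstack([f(t0[190:262,326:416]),f(t[190:262,326:416])]),np.hstack([f(s0[160:232,66:156]),f(s[160:232,66:156])])])
cv2.imwrite("pics/cmp.png",a)
print(obs()[0]["time_s"],obs()[0]["dq"].round(3))
E
```

```text
60.95 [-0.06  -0.009  0.015 -0.03   0.001 -0.044]
```

View pics/cmp.png

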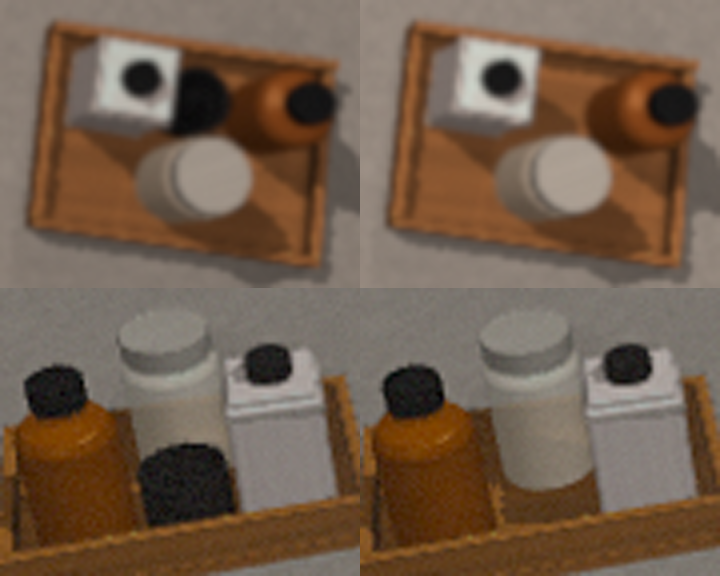

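View pics/s11.png

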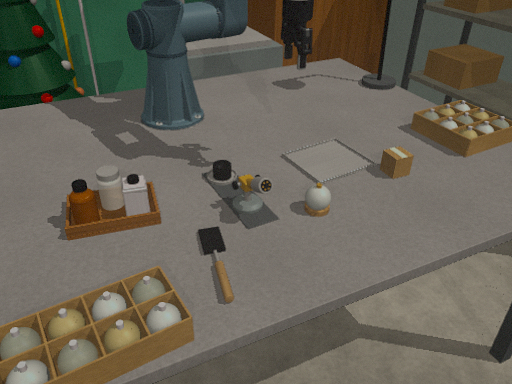

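View pics/t11.png

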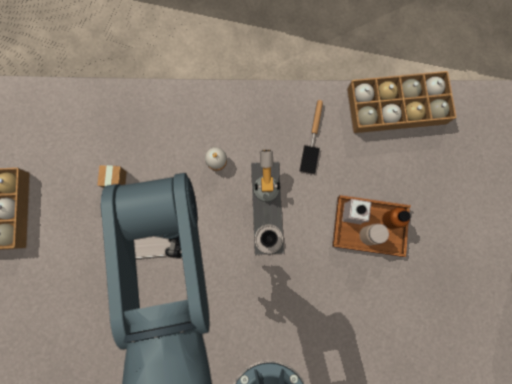

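The before and after crops match within a pixel for all three containers. The mould is centred in the holder at (268,239) in the top view, and the bystanders are unmoved. Handing in after settling.

Call:
{"fn": "servo_tool", "kwargs": {
  "targets": [
    [0, 0, 0, 0, 0, 0, 1],
    [0, 0, 0, 0, 0, 0, 1],
    [0, 0, 0, 0, 0, 0, 1],
    [0, 0, 0, 0, 0, 0, 1],
    [0, 0, 0, 0, 0, 0, 1],
    [0, 0, 0, 0, 0, 0, 1],
    [0, 0, 0, 0, 0, 0, 1],
    [0, 0, 0, 0, 0, 0, 1]
  ]
}}

```text
time_s: 61.95
eef_pos: [0.4789, 0.2025, 0.293]
eef_rot: [0.465, 0.534, 0.464, -0.533]
wrist_force: [0.2, 0.6, 0.1]
opening: 1.001
```

```bash
python3 -c "
from bench import ctrl
print(ctrl.hand_in())"
```

```text
the job is handed in; nothing more can be done
None
```

I moved the bottle, tin and jar to the steel tray, set the mould in the holder, and put all three containers back where they stood. I handed in at about 62 s; the interface gives no verdict.

Last checks:
- **Mould:** it looks upright and flat, bowl up. A wrist image taken just after I let go put it within about 1 mm of the holder's centre, and the final top view still shows it there.
- **Containers:** before and after crops from the top and scene cameras match within about a pixel (roughly 3 mm). All three stand upright and released.
- **Bystanders:** the bauble, the paddle and the carton look unmoved; the arm partly hid the carton in the final top view, but the scene view shows it in place.
- **Disagreement:** one early wrist measurement was off by up to about 12 mm because the arm was still settling. I retook it before grasping, and the cameras then agreed to within about 4 mm.

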